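Line up and clamp a bar with screw eyes, then set the air regulator

TASK

Swing the free end of the blue bar round its brass pivot post until the bar lies flat along the fence. Then, starting with the screw eye nearest the post and working outwards, slide the red-handled tommy bar through the loop of each screw eye that is fitted and turn the eye clockwise fully home, using only the tommy bar to turn them and not the fingers. Lay the tommy bar back flat on the blue mat, turn the regulator knob until its pointer stands at the red mark, and leave the bar in line and everything else where it is.

Things in the scene. Friction and masses are not known exactly. Their poses are not given: they have to be found in the camera images.
- fixture: Fixed dark plate 235 x 370 mm, top at 8 mm, with an aluminium fence (x 0 to 10 mm, 26 mm high) along it and pockets for clamp blocks behind. Origin on the table, under the middle of the fence's face; +y along the fence to the brass post's end, +x from bar into fence. Brass post: 16 mm diameter, top at 45 mm, at x -42, y +152. End stop block: face at y +164, x -38 to 0, top at 30.
- bar: Loose blue bar on the plate, 30 wide, 22 high, 0.4 kg. Origin: underside, centre of its rounded end (radius 15), which has some 4 mm play in the pocket of fence, post and end stop; +x runs to the square free end at 270 mm, which starts 20 to 35 degrees off the fence. Push the free end to the fence: it pivots on the post. In line: side on the fence, +x along fixture -y, origin near fixture x -17, y +146.
- clampA: Screw-eye clamp nearest the brass post; not fitted in every start. Green block 80 x 80 x 22 mm, 1.1 kg, held in its pocket behind the fence; origin at its underside centre, axes parallel to the fixture's. The eye's vertical screw axis is at x -22 mm. On it turn a steel toe (33 to 43 mm above the table, reaching 61 mm; along the fence at first, across over the bar when home), a stem and the orange loop.
- eyeA_loop (a point): Centre of the upright orange loop of eye A, on the screw's axis, 85 mm above the table. Hole: octagon 18 mm across flats, 16 mm long; loop 32 mm outside, top at 101 mm. x axis = the hole's axis, z up; turns with the eye. At joint value 0 its x points 0.96 rad counter-clockwise from fixture +x, at the stop 0.61 rad clockwise of it, so the rod can enter from the bar's side throughout.
- eyeA (a joint): Rotation of screw eye A, rad, grows clockwise seen from above; starts at 0 to 0.3, hard stop (home) at 1.57. Stiff (0.10 N m friction), stays where left. The rod has about 0.33 rad of play in the loop before it turns the eye, so it must swing that much farther.
- clampB: Screw-eye clamp in the middle place; not fitted in every start. Green block 80 x 80 x 22 mm, 1.1 kg, held in its pocket behind the fence; origin at its underside centre, axes parallel to the fixture's. The eye's vertical screw axis is at x -22 mm. On it turn a steel toe (33 to 43 mm above the table, reaching 61 mm; along the fence at first, across over the bar when home), a stem and the orange loop.
- eyeB_loop (a point): Centre of the upright orange loop of eye B, on the screw's axis, 85 mm above the table. Hole: octagon 18 mm across flats, 16 mm long; loop 32 mm outside, top at 101 mm. x axis = the hole's axis, z up; turns with the eye. At joint value 0 its x points 0.96 rad counter-clockwise from fixture +x, at the stop 0.61 rad clockwise of it, so the rod can enter from the bar's side throughout.
- eyeB (a joint): Rotation of screw eye B, rad, grows clockwise seen from above; starts at 0 to 0.3, hard stop (home) at 1.57. Stiff (0.10 N m friction), stays where left. The rod has about 0.33 rad of play in the loop before it turns the eye, so it must swing that much farther.
- clampC: Screw-eye clamp farthest from the brass post; not fitted in every start. Green block 80 x 80 x 22 mm, 1.1 kg, held in its pocket behind the fence; origin at its underside centre, axes parallel to the fixture's. The eye's vertical screw axis is at x -22 mm. On it turn a steel toe (33 to 43 mm above the table, reaching 61 mm; along the fence at first, across over the bar when home), a stem and the orange loop.
- eyeC_loop (a point): Centre of the upright orange loop of eye C, on the screw's axis, 85 mm above the table. Hole: octagon 18 mm across flats, 16 mm long; loop 32 mm outside, top at 101 mm. x axis = the hole's axis, z up; turns with the eye. At joint value 0 its x points 0.96 rad counter-clockwise from fixture +x, at the stop 0.61 rad clockwise of it, so the rod can enter from the bar's side throughout.
- eyeC (a joint): Rotation of screw eye C, rad, grows clockwise seen from above; starts at 0 to 0.3, hard stop (home) at 1.57. Stiff (0.10 N m friction), stays where left. The rod has about 0.33 rad of play in the loop before it turns the eye, so it must swing that much farther.
- rod: Loose tommy bar, 0.2 kg: red handle 70 long (x), 22 wide (y), 28 mm high (z), with a 12 mm steel rod out of its +x end. Origin at the handle's underside centre; rod axis 14 mm above it along +x, from x 35 to 135 mm, the last 12 mm tapered to 5 mm. Starts lying level, handle down, on the blue mat.
- rod_mid (a point): Point on the rod's axis 50 mm from the handle's centre towards the tip; at rest on the mat it is 16 mm above the table.
- mat: Fixed blue mat 280 (x) x 180 (y) mm, 2 mm thick; origin at its underside centre.
- knob_grip (a point): On the regulator knob's vertical axis, at grip height (63 mm above table). Black finger bar 44 x 14 mm along this point's x, top 12 mm above it, foot 14 below; pointer shows to +x; turns with the knob. Stops 2.6 rad apart, 0.03 N m friction, stays where left. Sits on a white dial 116 mm across on a fixed grey box 140 x 130 mm, 40 mm high.
- knob_pointer (a point): End of the knob's pointer, 40 mm from its axis.
- setmark_point (a point): Inner tip of the red mark on the dial's rim, 40 mm from the knob's axis, where the pointer is to end: 0.6 to 1.7 rad clockwise (from above) of where it starts.
- wrench: Bystander: steel wrench, 160 mm long, lying flat.
- driver: Bystander: yellow-handled screwdriver, 180 mm long, lying flat.
- offcut: Bystander: aluminium offcut 50 x 70 x 25 mm, underside centre.
- can: Bystander: white can 60 mm diameter, 110 mm high, underside centre.
- jar: Bystander: small amber jar 48 mm diameter, 60 mm high, underside centre.
Mind the look-alikes: they are no part of the job. Several things have the shape of the rod; the one meant has the colours described above.

How it is judged:
By the outcome, as a careful person would: the job done as asked, in the order asked, and still so for the second after the job is handed in, with the robot touching nothing.
Of clampA, clampB, clampC only 2 to 3 are there at a start; the rules pass over those that are not, and their reading is None.
At some moment in a run one of rod may be knocked a few centimetres aside while the robot is not near it.
It also fails if it takes over 210 s, if anything falls off the work surface, if the arm or the gripper's body presses on something with over 40 N, if the wrist force passes 120 N, or if a joint passes its speed limit or range.

ROBOT

A 6-joint arm with a two-finger parallel gripper is mounted at the origin on the work surface. World frame = base frame: x ahead of the robot, y to its left, z up, the work surface at z = 0. Lengths are in m, angles in rad, forces in N, time in s.
With the tool pointing down it reaches from about 0.425 to 0.95 m from the base axis. Payload 3.5 kg.
Tool frame: the origin (TCP) lies on the centre line of the jaws, within the pads' length; the fingertips stand tip_extent ahead of it and the grasp point (between the pads) lies 2 mm behind it (tip_extent is the distance from the TCP to the fingertips, in m); z points along the fingers, y is the direction in which the jaws open and shut (so a half turn about z gives the same grasp; the last joint's range is limited). The gripper opens to 85 mm and grips with 20 to 120 N. Pads are 22 mm wide; open, the fingers measure 114 mm over their backs; the gripper's body (76 mm by 85 mm) begins 54 mm behind the grasp point. The pads swing forward as they close: fully open they stand 13 mm farther back than shut.
Start: joints at [-1.363, 0.286, 1.577, -0, 1.279, -0.15], TCP at [0.236, -0.632, 0.248] pointing down, gripper open.
Joint ranges: [-2.77, 2.77], [-0.9, 2.22], [0.21, 2.48], [-1.53, 4.67], [0.24, 2.81], [-2.84, 2.84]. Speed limits (rad/s): [2.79, 2.79, 3.14, 3.14, 3.14, 3.14].

INTERFACE

Orientations are given as a unit quaternion [x, y, z, w].
In Python, from plant import * gives the robot as it stands.
- The arm moves only by the shell command python3 -m crank 'ROWS' [FORCE]. ROWS is JSON, a list of rows, each a list of 7 numbers: the gripper's target within -1 to 1 (shut at 1, half-way at 0, fully open at -1), then the shift along the tool's x, y, z in cm, then the turn, a rotation vector about the tool's x, y, z in degrees. In form: [[fingers, tx, ty, tz, wx, wy, wz], ...]. A call has 1 to 5 rows; each row shifts and turns the commanded pose from where the row before left it, along the tool's axes as they then stand; what a row does not reach is not made up. A row lasts 1/10 s, in which the tool goes at most 50 mm and 8.59 degrees, less where a joint would pass 70% of its speed; a pose out of reach is approached as far as the arm can. A call is refused whole if a number of a shift passes 5 or a number of a turn 8.59, either way. A call with a gripper value outside its range is refused whole. The fingers move at their own pace and stop on an object; FORCE is the grip in N (left out, the last holds). Time passes only in rows, so rows that do not move let the fingers close. It gives the time, the measured TCP pose, the force and the opening at its end, in the units of the state.
- get_state(): the state, without advancing time (a new reading comes with each control period).
- read_camera(name): name is "scene" or "top" or "wrist"; returns a dict with "color" (480x640x3 uint8, red, green, blue), "vfov" (degrees; the focal length in pixels is half the picture's height over the tangent of half this angle, whatever the lens; pixels are square), "cx", "cy" (the principal point, pixels), "cam_to_world" (4x4, takes a point from camera to world coordinates). Camera axes: x right, y up, looking along -z (the intrinsics and any distortion apply to the point x, -y, -z); pixel columns grow to the right and rows downward; lengths in m; the calibration is good to about 2 mm. A picture is of the moment at which its call begins. There is no depth.
- sign_off(): hands the job in, once; it reports no verdict.
Trained networks look in the newest picture that a camera, given by its name, has taken for a name from the list of things; names that differ only in an ending like _2 or _b are one class to them, and where a whole thing is asked for, a point or a joint stands for the part that bears it (a point fixed in the world has none). Each returns a list of dicts, best first, with "p" (0 to 1); they miss things now and then, are a little off and sometimes report something else, mostly with a low value. They report only what shows in the picture. A call takes as long as a camera call. They do not tell look-alikes from the thing itself.
- trace(thing, camera): "pixels" (480x640 bool, what is visible of it) and "location" ([column, row] in pixels, amid what is visible of it).
- place_of(thing, camera): "location" ([column, row] in pixels: a listed point, or the origin of a listed thing).
The state is a dict: "time": time; "qpos": joint angles; "dq": joint speeds; "joint_efforts": joint torques, N m; "eef_pos": TCP position; "tcp_rot": TCP orientation; "contact_force": force on the tool from outside, world axes, zero at the start; "wrist_torque": the same for the moment, N m; "opening": opening from 0.0 (shut) to 1.0 (fully open).
Only numpy, scipy, OpenCV 4.12 (cv2) and the standard library are available. Lean on these libraries where they do the work, as an engineer would, in place of code of your own. Each camera call takes 0.05 s, during which the arm holds its last target.

## Working session

There is one attempt and no reset: what is moved stays moved. The work goes in short steps, Python scripts to look and compute and a shell command to move; the robot and the scene stay as the last step left them, time stands still between calls to the robot, and variables do not carry over. Pictures are saved under pics/ and viewed, and the job is handed in when it is done.

```bash
ls; mkdir -p pics; cat > h.py <<'E'
from plant import *
import numpy as np, cv2
def snap(cam,fn=None):
    r=read_camera(cam)
    if fn: cv2.imwrite('pics/'+fn,r['color'][:,:,::-1])
    return r
def ray(r,px):
    f=240/np.tan(np.radians(r['vfov'])/2)
    d=np.array([(px[0]-r['cx'])/f,-(px[1]-r['cy'])/f,-1.0])
    T=np.array(r['cam_to_world']); return T[:3,3],T[:3,:3]@d
def at(r,px,z):
    o,d=ray(r,px); return o+d*(z-o[2])/d[2]
def proj(r,p):
    f=240/np.tan(np.radians(r['vfov'])/2)
    T=np.array(r['cam_to_world']); c=T[:3,:3].T@(np.array(p)-T[:3,3])
    return np.array([r['cx']+f*c[0]/-c[2], r['cy']-f*c[1]/-c[2]])
E
python3 - <<'E'
from h import *
np.set_printoptions(precision=4,suppress=True)
for c in ['scene','top','wrist']:
    r=snap(c,c+'0.png'); print(c,{k:v for k,v in r.items() if k!='color'})
s=get_state(); print(s)
E
```

```text
pics
scene {'vfov': 53.15139434006661, 'cx': 314.80404987422685, 'cy': 236.19883218585724, 'cam_to_world': array([[ 0.8367, -0.438 ,  0.3287,  0.815 ],
       [ 0.5476,  0.6742, -0.4956, -0.4893],
       [-0.0045,  0.5947,  0.8039,  0.9578],
       [ 0.    ,  0.    ,  0.    ,  1.    ]])}
top {'vfov': 55.436981561444036, 'cx': 322.29053938182506, 'cy': 237.13187195855085, 'cam_to_world': array([[-0.0012,  0.9967, -0.081 ,  0.396 ],
       [-1.    , -0.0008,  0.0048,  0.0433],
       [ 0.0048,  0.081 ,  0.9967,  1.0193],
       [ 0.    ,  0.    ,  0.    ,  1.    ]])}
wrist {'vfov': 61.614930742790904, 'cx': 318.8803355524976, 'cy': 239.23919642074603, 'cam_to_world': array([[ 0.3508,  0.8929,  0.2823,  0.3083],
       [-0.9364,  0.335 ,  0.1041, -0.6049],
       [-0.0016, -0.3009,  0.9537,  0.3721],
       [ 0.    ,  0.    ,  0.    ,  1.    ]])}
{'time': 0.15, 'qpos': array([-1.363 ,  0.287 ,  1.5778, -0.    ,  1.2786, -0.15  ]), 'dq': array([-0.0001, -0.0025, -0.0045, -0.0002, -0.0013, -0.0002]), 'joint_efforts': array([  0.0015, -40.6605, -29.3139,  -0.0001,   0.004 ,   0.    ]), 'eef_pos': array([ 0.2363, -0.6318,  0.2472]), 'tcp_rot': array([ 0.984 ,  0.178 , -0.    , -0.0009]), 'contact_force': array([-1.1147, -0.0148, -0.8681]), 'wrist_torque': array([-0.0271,  0.0154,  0.0424]), 'opening': 1.0030748991468128}
```

View pics/top0.png

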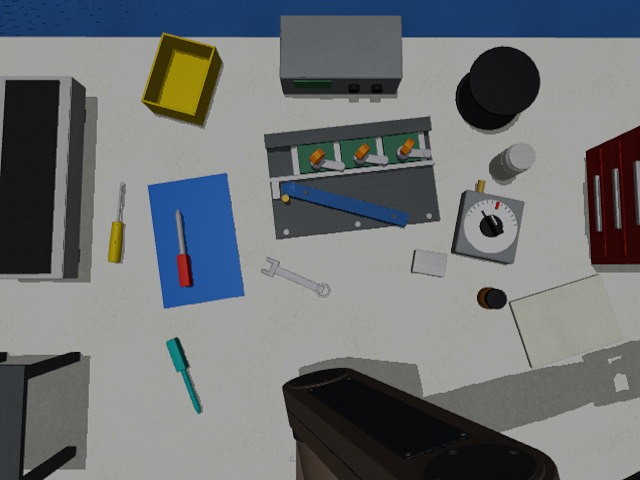

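View pics/scene0.png

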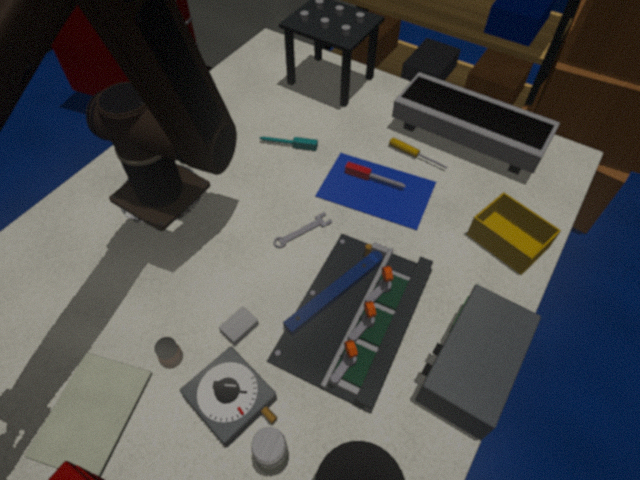

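The top view shows all three clamps fitted, with orange loops near (318,158), (362,152) and (407,148). The blue bar is off the fence and its free end is at (405,218). The red-handled rod lies on the blue mat at (183,270). The teal tool at (183,375) and the yellow driver at (117,240) have the same shape but the wrong colours, so they are look-alikes.

```bash
cat >> h.py <<'E'
def tri(r1,p1,r2,p2):
    o1,d1=ray(r1,p1);o2,d2=ray(r2,p2)
    A=np.stack([d1,-d2],1); t=np.linalg.lstsq(A,o2-o1,rcond=None)[0]
    a=o1+d1*t[0]; b=o2+d2*t[1]; return (a+b)/2, np.linalg.norm(a-b)
np.set_printoptions(precision=4,suppress=True)
E
python3 - <<'E'
from h import *
R={c:snap(c) for c in ['top','scene']}
Z=dict(fixture=0,bar=.008,clampA=.008,clampB=.008,clampC=.008,eyeA_loop=.085,eyeB_loop=.085,eyeC_loop=.085,rod=.002,rod_mid=.016,mat=0,knob_grip=.063,knob_pointer=None,setmark_point=None,wrench=0,driver=0,offcut=0,can=0,jar=0)
for n in Z:
    L={c:place_of(n,c) for c in R}
    out=[n]
    for c in R:
        for d in L[c][:2]:
            out.append((c,round(float(d['p']),2),np.round(d['location'],1).tolist(), at(R[c],d['location'],Z[n] if Z[n] is not None else .045).round(4).tolist()))
    if L['top'] and L['scene']:
        p,e=tri(R['top'],L['top'][0]['location'],R['scene'],L['scene'][0]['location']); out.append((p.round(4).tolist(),round(float(e),4)))
    print(*out)
im=R['top']['color'][:,:,::-1]
cv2.imwrite('pics/crop1.png',cv2.resize(im[160:420,90:260],None,fx=3,fy=2.3*1.0))
cv2.imwrite('pics/fix1.png',cv2.resize(im[100:250,250:540],None,fx=2.75,fy=2.75,interpolation=cv2.INTER_CUBIC))
E
```

```text
fixture ('top', 0.64, [349.9, 173.6], [0.6231, -0.0244, 0.0]) ('top', 0.52, [358.6, 151.0], [0.6753, -0.0445, 0.0]) ('scene', 0.84, [357.9, 310.3], [0.6163, -0.0184, 0.0]) ('scene', 0.32, [388.3, 273.0], [0.6269, 0.1052, 0.0]) ([0.6196, -0.0241, 0.0127], 0.0017)
bar ('top', 0.86, [289.7, 189.6], [0.585, 0.1112, 0.008]) ('scene', 0.71, [377.5, 262.0], [0.5926, 0.1135, 0.008]) ([0.5889, 0.1137, 0.0035], 0.0073)
clampA ('top', 0.66, [313.9, 155.5], [0.6627, 0.0571, 0.008]) ('top', 0.37, [502.8, 167.1], [0.6362, -0.3686, 0.008]) ('scene', 0.78, [393.9, 295.6], [0.6673, 0.054, 0.008]) ('scene', 0.68, [356.2, 311.1], [0.6158, -0.0261, 0.008]) ([0.6655, 0.0577, 0.0004], 0.0018)
clampB ('top', 0.79, [357.2, 151.1], [0.6729, -0.0406, 0.008]) ('scene', 0.85, [370.6, 328.5], [0.6629, -0.0453, 0.008]) ([0.6675, -0.0435, 0.0119], 0.0106)
clampC ('top', 0.66, [396.8, 144.7], [0.6876, -0.1303, 0.008]) ('scene', 0.57, [359.2, 369.2], [0.6877, -0.1372, 0.008]) ([0.6882, -0.1329, 0.0001], 0.0041)
eyeA_loop ('top', 0.65, [316.5, 156.7], [0.6399, 0.0506, 0.085]) ('top', 0.26, [186.2, 267.2], [0.4106, 0.
[... 2183 characters left out ...]
27.1, 265.9], [0.4143, -0.1953, 0.0]) ('top', 0.38, [185.6, 271.7], [0.402, 0.3421, 0.0]) ('scene', 0.82, [241.4, 328.5], [0.4262, -0.1949, 0.0]) ('scene', 0.22, [247.1, 392.6], [0.523, -0.2986, 0.0]) ([0.4182, -0.1946, -0.0099], 0.0096)
can ('top', 0.72, [503.0, 168.9], [0.6339, -0.3722, 0.0]) ('scene', 0.76, [269.6, 461.1], [0.636, -0.3761, -0.0]) ('scene', 0.26, [360.5, 367.3], [0.6868, -0.1292, 0.0]) ([0.6351, -0.3751, -0.0064], 0.0008)
jar ('top', 0.87, [485.6, 293.9], [0.3521, -0.3241, 0.0]) ('top', 0.6, [425.5, 263.9], [0.4187, -0.1918, 0.0]) ('scene', 0.8, [172.6, 356.5], [0.3451, -0.324, 0.0]) ('scene', 0.67, [376.8, 264.3], [0.5925, 0.1119, 0.0]) ([0.3504, -0.3237, 0.0063], 0.0051)
```

View pics/crop1.png

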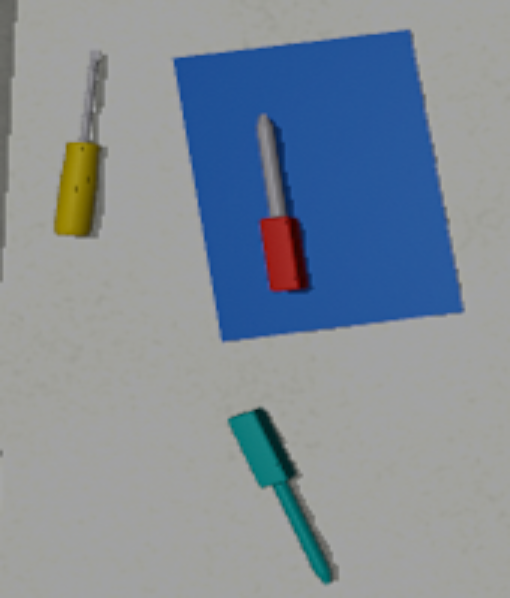

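View pics/fix1.png

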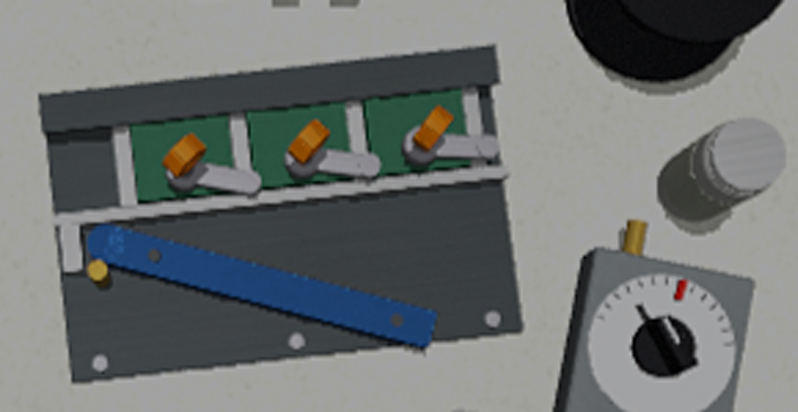

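The crop confirms it: at (183,270) is the red-handled rod with a steel shaft, on the blue mat. The teal and yellow tools are decoys. Next I fit the fixture frame.

```bash
python3 - <<'E'
from h import *
R={c:snap(c) for c in ['top','scene']}
r=R['top']
c=lambda x,y:(250+x/2.75,100+y/2.75)
for n,p,z in [('frontL',c(75,382),.008),('frontR',c(522,332),.008),('fenceL near',c(55,224),.026),('fenceR near',c(505,181),.026),('post top',c(97,269),.045),('barfreeA',c(437,313),.030),('barfreeB',c(429,346),.030),('mark',c(679,298),.042),('knobc',c(663,347),.06)]:
    print(n,at(r,p,z))
im=R['scene']['color'][:,:,::-1]
cv2.imwrite('pics/fixs.png',cv2.resize(im[225:425,170:450],None,fx=2.8,fy=2.8,interpolation=cv2.INTER_CUBIC))
E
```

```text
frontL [0.4743 0.1383 0.008 ]
frontR [ 0.5147 -0.2238  0.008 ]
fenceL near [0.5998 0.1535 0.026 ]
fenceR near [ 0.6348 -0.2081  0.026 ]
post top [0.5602 0.1182 0.045 ]
barfreeA [ 0.5273 -0.1508  0.03  ]
barfreeB [ 0.501 -0.144  0.03 ]
mark [ 0.5375 -0.339   0.042 ]
knobc [ 0.4969 -0.3184  0.06  ]
```

View pics/fixs.png

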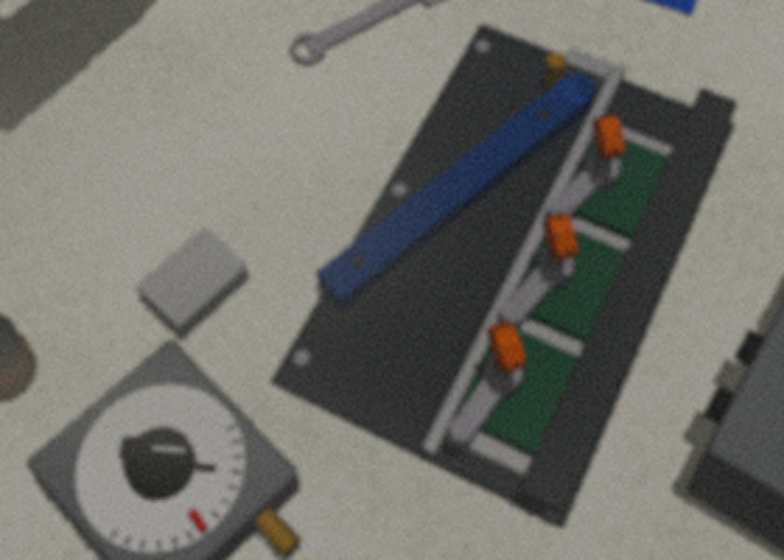

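```bash
cat >> h.py <<'E'
from scipy.spatial.transform import Rotation as Ro
TH=0.104; O=np.array([.6173,-.0273])
def F(x,y):  # fixture->world xy
    c,s=np.cos(TH),np.sin(TH); return O+np.array([c*x-s*y,s*x+c*y])
def yaw(s=None):
    s=s or get_state(); m=Ro.from_quat(s['tcp_rot']).as_matrix(); return np.arctan2(m[1,0],m[0,0]),m
def to(p,phi=None):
    """tool-axis shift in cm to world p, and wz degrees to reach heading phi"""
    s=get_state(); y,m=yaw(s); d=m.T@(np.array(p)-s['eef_pos'])*100
    print('t',round(s['time'],2),'pos',s['eef_pos'].round(4),'yaw',round(y,4),'tilt',m[:,2].round(3),'F',s['contact_force'].round(1),'open',round(s['opening'],3),'shift cm',d.round(2), 'wz deg',None if phi is None else round(np.degrees(-(phi-y)),1))
E
python3 - <<'E'
import plant; print([k for k in dir(plant) if not k.startswith('_')])
try: print(plant.tip_extent)
except Exception as e: print(e)
from h import *
to([.465,-.12,.247],.104)
E
python3 -m crank '[[1,3.5,-3.5,0,0,0,0],[1,3.5,-3.5,0,0,0,0],[1,3.5,-3.5,0,0,0,0],[1,3.5,-3.5,0,0,0,0],[1,3.5,-3.5,0,0,0,0]]' 40
```

```text
['Unreachable', 'get_state', 'place_of', 'read_camera', 'sign_off', 'tip_extent', 'trace']
0.017
t 2.25 pos [ 0.2364 -0.6322  0.2483] yaw 0.3578 tilt [ 0.  0. -1.] F [-0.  -0.6 -0.1] open 1.001 shift cm [ 39.35 -39.97   0.13] wz deg 14.5
time: 2.75
eef_pos: [0.3395, -0.4052, 0.2484]
tcp_rot: [0.984, 0.178, 0.0, 0.0]
contact_force: [1.6, -0.8, -0.1]
opening: 0.146
```

```bash
python3 -m crank '[[1,3.5,-3.5,0,0,0,0],[1,3.5,-3.5,0,0,0,0],[1,3.5,-3.5,0,0,0,0],[1,3.5,-3.5,0,0,0,0],[1,3.5,-3.5,0,0,0,0]]'
python3 -m crank '[[1,3.2,-3.2,0,0,0,7.25],[1,0,0,0,0,0,7.25],[1,0,0,0,0,0,0],[1,0,0,0,0,0,0]]'
python3 - <<'E'
from h import *
to([.465,-.12,.045],.104)
E
```

```text
time: 3.25
eef_pos: [0.4422, -0.1799, 0.2488]
tcp_rot: [0.984, 0.178, 0.0, 0.0]
contact_force: [0.3, -0.4, -0.6]
opening: 0.002
time: 3.65
eef_pos: [0.4602, -0.1413, 0.2485]
tcp_rot: [0.999, 0.054, 0.0, 0.0]
contact_force: [-0.7, -0.4, -0.3]
opening: -0.001
t 3.65 pos [ 0.4602 -0.1413  0.2485] yaw 0.1087 tilt [ 0. -0. -1.] F [-0.7 -0.4 -0.3] open -0.001 shift cm [ 0.7  -2.07 20.35] wz deg 0.3
```

```bash
python3 -m crank '[[1,0,-2.1,4,0,0,0],[1,0,0,4.5,0,0,0],[1,0,0,4.5,0,0,0],[1,0,0,4,0,0,0],[1,0,0,2.5,0,0,0]]'
python3 -m crank '[[1,0,0,1.7,0,0,0],[1,0,0,0,0,0,0],[1,0,0,0,0,0,0]]'
python3 - <<'E'
from h import *
to([.465,-.12,.035],.104)
r=snap('top'); cv2.imwrite('pics/p1.png',cv2.resize(r['color'][100:300,250:540,::-1],None,fx=2.7,fy=2.7))
E
```

```text
time: 4.15
eef_pos: [0.4559, -0.1206, 0.0502]
tcp_rot: [0.999, 0.053, -0.002, -0.001]
contact_force: [0.4, -0.4, 0.5]
opening: 0.002
time: 4.45
eef_pos: [0.4581, -0.1212, 0.0366]
tcp_rot: [0.999, 0.053, -0.0, 0.0]
contact_force: [0.1, 0.0, -0.2]
opening: 0.003
t 4.45 pos [ 0.4581 -0.1212  0.0366] yaw 0.1055 tilt [-0. -0. -1.] F [ 0.1  0.  -0.2] open 0.003 shift cm [ 0.7  -0.05  0.16] wz deg 0.1
```

View pics/p1.png

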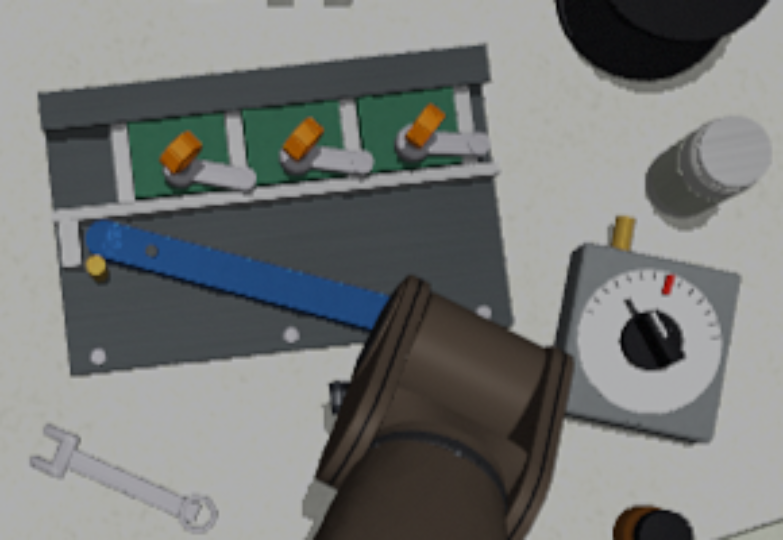

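```bash
python3 -m crank '[[1,2,0.2,0,0,0,0],[1,2,0.2,0,0,0,0],[1,2,0.2,0,0,0,0],[1,2,0.2,0,0,0,0],[1,1.5,0.2,0,0,0,0]]'
python3 -m crank '[[1,1,0.2,0,0,0,0],[1,0.7,0.1,0,0,0,0],[1,0.4,0,0,0,0,0],[1,0,0,0,0,0,0]]'
python3 - <<'E'
from h import *
p=F(-.041,-.1); to([*p,.035],.104)
E
```

```text
time: 5.0
eef_pos: [0.5552, -0.1211, 0.0383]
tcp_rot: [0.999, 0.053, 0.001, 0.001]
contact_force: [-3.3, -1.8, 0.7]
opening: -0.002
time: 5.4
eef_pos: [0.5753, -0.121, 0.0368]
tcp_rot: [0.999, 0.053, 0.001, 0.0]
contact_force: [0.2, 0.3, -0.1]
opening: 0.001
t 5.4 pos [ 0.5753 -0.121   0.0368] yaw 0.1059 tilt [ 0.002 -0.    -1.   ] F [ 0.2  0.3 -0.1] open 0.001 shift cm [1.04 1.11 0.18] wz deg 0.1
```

```bash
python3 -m crank '[[1,0.4,0,0,0,0,0],[1,0.3,0,0,0,0,0],[1,0.2,0,0,0,0,0]]'
python3 -m crank '[[1,0.2,0,0,0,0,0],[1,0,0,0,0,0,0]]'
python3 -m crank '[[1,0.2,0,0,0,0,0],[1,0,0,0,0,0,0]]'
```

```text
time: 5.7
eef_pos: [0.5837, -0.12, 0.0362]
tcp_rot: [0.999, 0.053, -0.0, 0.0]
contact_force: [-2.1, -2.3, -0.2]
opening: 0.004
time: 5.9
eef_pos: [0.5861, -0.1195, 0.0362]
tcp_rot: [0.999, 0.053, 0.0, -0.0]
contact_force: [-0.9, -1.8, -0.8]
opening: 0.005
time: 6.1
eef_pos: [0.5879, -0.1193, 0.0362]
tcp_rot: [0.999, 0.053, 0.0, -0.0]
contact_force: [-0.6, -0.2, 0.2]
opening: 0.003
```

```bash
python3 -m crank '[[1,0.2,0,0,0,0,0],[1,0,0,0,0,0,0]]'
python3 -m crank '[[1,0.2,0,0,0,0,0],[1,0,0,0,0,0,0]]'
python3 -m crank '[[1,0.2,0,0,0,0,0],[1,0,0,0,0,0,0]]'
```

```text
time: 6.3
eef_pos: [0.59, -0.1191, 0.0363]
tcp_rot: [0.999, 0.053, 0.0, -0.0]
contact_force: [-0.8, -1.5, 0.1]
opening: -0.001
time: 6.5
eef_pos: [0.5904, -0.1191, 0.0362]
tcp_rot: [0.999, 0.053, -0.002, -0.0]
contact_force: [-5.8, -1.7, 3.5]
opening: -0.0
time: 6.7
eef_pos: [0.5905, -0.1191, 0.0362]
tcp_rot: [0.999, 0.054, -0.005, -0.001]
contact_force: [-12.4, -2.8, 8.4]
opening: -0.001
```

```bash
python3 -m crank '[[1,-0.5,0,0,0,0,0],[1,-2,0,0,0,0,0],[1,-3,0,-3,0,0,0],[1,0,0,-4,0,0,0],[1,0,0,-4,0,0,0]]'
python3 - <<'E'
from h import *
to([.34,.2,.25])
E
```

```text
time: 7.2
eef_pos: [0.5382, -0.1241, 0.1467]
tcp_rot: [0.999, 0.053, 0.0, -0.001]
contact_force: [0.8, -0.4, 0.3]
opening: 0.002
t 7.2 pos [ 0.5382 -0.1241  0.1467] yaw 0.1053 tilt [ 0.     0.001 -1.   ] F [ 0.8 -0.4  0.3] open 0.002 shift cm [-16.3  -34.32 -10.28] wz deg None
```

```bash
python3 -m crank '[[-1,0,-1,-4.5,0,0,0],[-1,1,-2,-4.5,0,0,0],[-1,2,-4,-2,0,0,0],[-1,3,-3.5,-2,0,0,0],[-1,1.5,0,-2,0,0,0]]'
python3 -m crank '[[-1,0,0,0,0,0,0],[-1,0,0,0,0,0,0],[-1,0,0,0,0,0,0]]'
python3 - <<'E'
from h import *
to([.60,-.0,.30])
snap('wrist','w1.png'); snap('top','t1.png')
E
```

```text
time: 7.7
eef_pos: [0.6036, -0.0081, 0.2978]
tcp_rot: [0.998, 0.055, 0.002, -0.001]
contact_force: [0.7, -0.4, 0.1]
opening: 0.843
time: 8.0
eef_pos: [0.6011, -0.013, 0.2941]
tcp_rot: [0.999, 0.053, -0.001, -0.0]
contact_force: [-0.1, -0.1, -0.4]
opening: 1.0
t 8.0 pos [ 0.6011 -0.013   0.2941] yaw 0.1051 tilt [-0.003  0.001 -1.   ] F [-0.1 -0.1 -0.4] open 1.0 shift cm [ 0.02 -1.31 -0.59] wz deg None
```

View pics/w1.png

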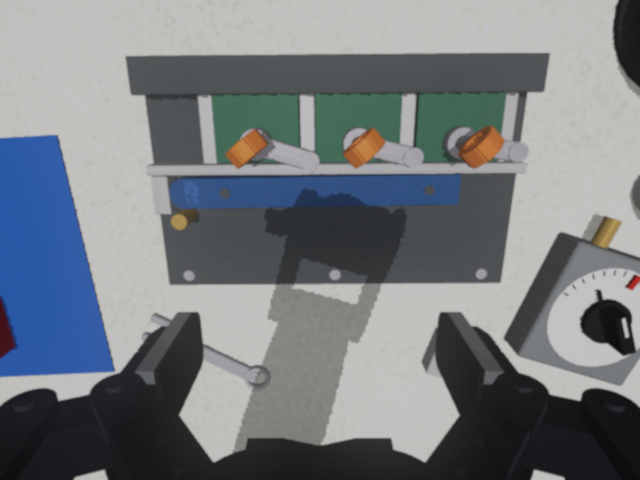

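The bar now lies along the fence: its edge runs at row ~177, parallel to the fence at row ~172. Next I measure the fixture and the eyes from this view.

```bash
python3 - <<'E'
from h import *
R={c:snap(c) for c in ['wrist','top','scene']}
r=R['wrist']
for n,p,z in [('frontL',(171,285),.008),('frontR',(501,282),.008),('fenceL near',(148,176),.026),('fenceR near',(524,172),.026),('post',(179,222),.045),('A',(246,148),.085),('B',(364,147),.085),('C',(482,146),.085),('backL',(127,57),.02),('backR',(549,54),.02)]:
    w=at(r,p,z); d=w[:2]-O; c,s=np.cos(TH),np.sin(TH); print(n,w,'fix',np.array([c*d[0]+s*d[1],-s*d[0]+c*d[1]]))
for n in ['eyeA_loop','eyeB_loop','eyeC_loop']:
    L={c:place_of(n,c) for c in R}
    print(n,{c:(v[0]['p'],np.round(v[0]['location'],1),at(R[c],v[0]['location'],.085)) for c,v in L.items() if v})
im=r['color'][110:200,200:540,::-1]
cv2.imwrite('pics/w1c.png',cv2.resize(im,None,fx=2.35,fy=2.35,interpolation=cv2.INTER_CUBIC))
im=R['scene']['color'][230:400,310:430,::-1]
cv2.imwrite('pics/s1c.png',cv2.resize(im,None,fx=3.5,fy=3.5,interpolation=cv2.INTER_CUBIC))
E
```

```text
frontL [0.4771 0.1392 0.008 ] fix [-0.1221  0.1801]
frontR [ 0.5194 -0.2248  0.008 ] fix [-0.1179 -0.1863]
fenceL near [0.6001 0.1545 0.026 ] fix [0.0018 0.1826]
fenceR near [ 0.6426 -0.2093  0.026 ] fix [ 0.0062 -0.1837]
post [0.5624 0.1181 0.045 ] fix [-0.0395  0.1504]
A [0.6431 0.0508 0.085 ] fix [0.0338 0.075 ]
B [ 0.654  -0.0444  0.085 ] fix [ 0.0347 -0.0208]
C [ 0.6648 -0.1394  0.085 ] fix [ 0.0356 -0.1164]
backL [0.706  0.1735 0.02  ] fix [0.109  0.1905]
backR [ 0.7487 -0.2074  0.02  ] fix [ 0.112  -0.1928]
eyeA_loop {'wrist': (0.83, array([243.8, 151.8]), array([0.6399, 0.0525, 0.085 ])), 'scene': (0.79, array([387.3, 274.9]), array([0.6441, 0.047 , 0.085 ]))}
eyeB_loop {'wrist': (0.58, array([361.1, 148.8]), array([ 0.6523, -0.0422,  0.085 ])), 'scene': (0.82, array([370.7, 308.7]), array([ 0.6539, -0.0428,  0.085 ]))}
eyeC_loop {'wrist': (0.68, array([481.5, 150.1]), array([ 0.6616, -0.1397,  0.085 ])), 'top': (0.47, array([411.5, 145.8]), array([ 0.6631, -0.1478,  0.085 ])), 'scene': (0.79, array([347.2, 349.1]), array([ 0.6586, -0.1437,  0.085 ]))}
```

View pics/w1c.png

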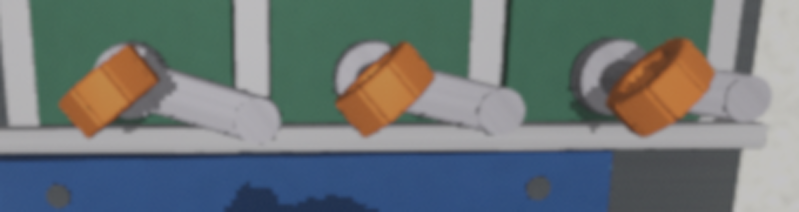

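View pics/s1c.png

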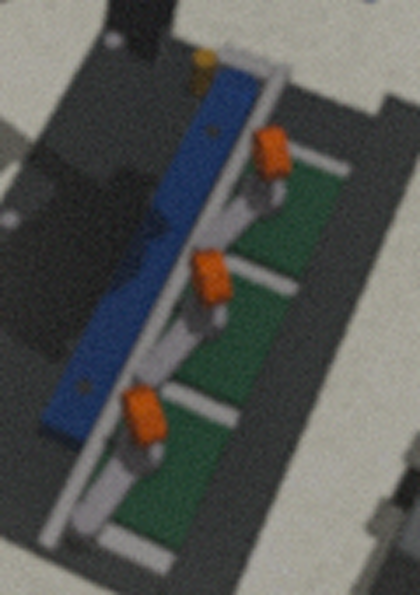

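```bash
sed -i 's/^TH=.*/TH=0.112; O=np.array([.619,-.0273])/' h.py
python3 - <<'E'
from h import *
to([.385,.335,.28],.104)
E
python3 -m crank '[[-1,-2,-4,0,0,0,0],[-1,-2,-4,0,0,0,0],[-1,-2,-4,0,0,0,0],[-1,-2,-4,0,0,0,0],[-1,-2,-4,0,0,0,0]]'
python3 -m crank '[[-1,-2,-4,0,0,0,0],[-1,-2,-4,0,0,0,0],[-1,-2,-4,0,0,0,0],[-1,-2,-4,0,0,0,0],[-1,0,0,0,0,0,0]]'
python3 -m crank '[[-1,0,0,0,0,0,0],[-1,0,0,0,0,0,0]]'
python3 - <<'E'
from h import *
to([.385,.335,.28],.104)
r=snap('wrist','w2.png')
for n,z in [('rod',.002),('rod_mid',.016)]:
    for d in place_of(n,'wrist'): print(n,d['p'],d['location'],at(r,d['location'],z))
m=trace('rod','wrist')
for d in m: 
    print(d['p'],d['location'],d['pixels'].sum())
E
```

```text
t 8.7 pos [ 0.6023 -0.0126  0.296 ] yaw 0.1061 tilt [ 0.  0. -1.] F [0.5 0.1 0.1] open 0.996 shift cm [-17.93 -36.86   1.6 ] wz deg 0.1
time: 9.2
eef_pos: [0.4805, 0.177, 0.2962]
tcp_rot: [0.999, 0.053, 0.0, -0.0]
contact_force: [-0.2, -0.0, -1.4]
opening: 1.001
time: 9.7
eef_pos: [0.3823, 0.3297, 0.2963]
tcp_rot: [0.998, 0.056, -0.0, -0.001]
contact_force: [0.8, 0.0, 0.0]
opening: 1.0
time: 9.9
eef_pos: [0.3857, 0.3257, 0.296]
tcp_rot: [0.999, 0.053, 0.0, 0.0]
contact_force: [-0.2, 0.3, 0.6]
opening: 1.001
t 9.9 pos [0.3857 0.3257 0.296 ] yaw 0.1054 tilt [ 0. -0. -1.] F [-0.2  0.3  0.6] open 1.001 shift cm [ 0.03 -0.93  1.6 ] wz deg 0.1
rod 0.9 [283.0, 320.0] [0.2281 0.3507 0.002 ]
rod 0.66 [308.6, 166.2] [0.4081 0.3385 0.002 ]
rod_mid 0.94 [291.7, 365.6] [0.1773 0.3352 0.016 ]
rod_mid 0.56 [301.5, 117.4] [0.4556 0.3497 0.016 ]
0.8 [282.6, 339.7] 2063
0.78 [305.9, 138.3] 3078
```

View pics/w2.png

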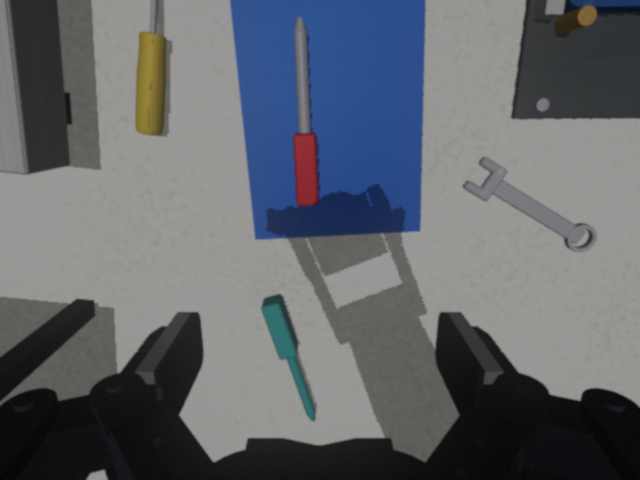

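The wrist view shows the red handle at (306,170), its tip at (301,20), and the teal decoy at (290,355).

```bash
cat >> h.py <<'E'
def redmask(im):
    hsv=cv2.cvtColor(im,cv2.COLOR_RGB2HSV); return (((hsv[...,0]<6)|(hsv[...,0]>174))&(hsv[...,1]>170)&(hsv[...,2]>60))
E
python3 - <<'E'
from h import *
r=snap('wrist'); m=redmask(r['color']); n,l,s,c=cv2.connectedComponentsWithStats(m.astype(np.uint8)); i=1+np.argmax(s[1:,4]); print(s[i],c[i])
ys,xs=np.where(l==i)
for p in [(xs[ys<ys.min()+4].mean(),ys.min()),(xs[ys>ys.max()-4].mean(),ys.max())]: print(p,at(r,p,.03),at(r,p,.002))
print('tip',at(r,(301,20),.016),'rodbase',at(r,(306,132),.016),at(r,(304,128),.016))
E
```

```text
[ 294  134   23   71 1302] [305.6528 171.2565]
(np.float64(304.64406779661016), np.int64(134)) [0.4415 0.3445 0.03  ] [0.44   0.3452 0.002 ]
(np.float64(306.4109589041096), np.int64(204)) [0.3747 0.3364 0.03  ] [0.3685 0.3366 0.002 ]
tip [0.5394 0.3574 0.016 ] rodbase [0.4427 0.3437 0.016 ] [0.4463 0.346  0.016 ]
```

```bash
python3 -m crank '[[-1,2.2,-1.2,4,0,0,-1],[-1,0,0,4.5,0,0,0],[-1,0,0,4.5,0,0,0],[-1,0,0,4.5,0,0,0],[-1,0,0,4.5,0,0,0]]'
python3 -m crank '[[-1,0,0,2,0,0,0],[-1,0,0,0,0,0,0]]'
python3 - <<'E'
from h import *
to([.407,.3405,.023],.122)
r=snap('wrist','w3.png')
E
```

```text
time: 10.65
eef_pos: [0.4063, 0.34, 0.0746]
tcp_rot: [0.998, 0.061, 0.0, -0.0]
contact_force: [0.3, 0.7, 1.3]
opening: 0.999
time: 10.85
eef_pos: [0.4034, 0.3385, 0.052]
tcp_rot: [0.998, 0.061, -0.004, 0.002]
contact_force: [-0.9, -0.4, -0.1]
opening: 1.0
t 10.85 pos [0.4034 0.3385 0.052 ] yaw 0.1223 tilt [-0.008 -0.004 -1.   ] F [-0.9 -0.4 -0.1] open 1.0 shift cm [ 0.4  -0.17  2.9 ] wz deg 0.0
```

View pics/w3.png

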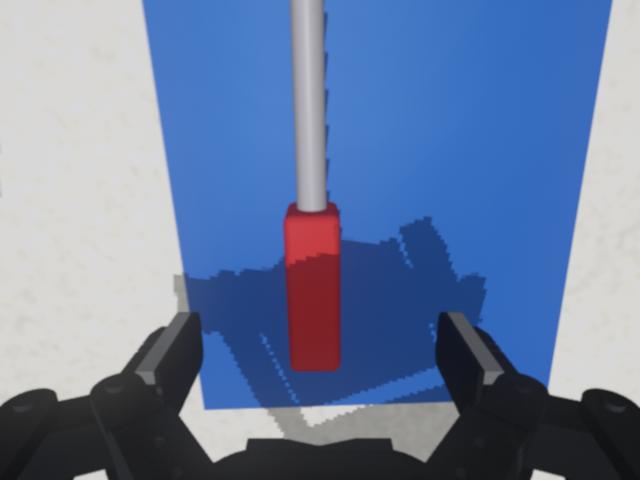

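The handle sits centred between the open jaws, at (314,290). I'll go down and grip it.

```bash
python3 -m crank '[[-1,0.3,-0.1,1.5,0,0,0],[-1,0,0,1.2,0,0,0],[-1,0,0,0,0,0,0]]'
python3 - <<'E'
from h import *
to([.407,.3405,.023],.122)
E
python3 -m crank '[[1,0,0,0,0,0,0],[1,0,0,0,0,0,0],[1,0,0,0,0,0,0],[1,0,0,0,0,0,0],[1,0,0,0,0,0,0]]' 100
python3 -m crank '[[1,0,0,0,0,0,0],[1,0,0,0,0,0,0]]'
```

```text
time: 11.2
eef_pos: [0.4086, 0.3417, 0.0289]
tcp_rot: [0.998, 0.062, -0.0, 0.0]
contact_force: [0.4, -0.3, -0.2]
opening: 1.0
t 11.2 pos [0.4086 0.3417 0.0289] yaw 0.1232 tilt [-0.001 -0.    -1.   ] F [ 0.4 -0.3 -0.2] open 1.0 shift cm [-0.17  0.1   0.59] wz deg 0.1
time: 11.7
eef_pos: [0.4091, 0.3423, 0.0299]
tcp_rot: [0.998, 0.062, 0.001, -0.0]
contact_force: [0.3, 0.9, 2.9]
opening: 0.229
time: 11.9
eef_pos: [0.4091, 0.3423, 0.0299]
tcp_rot: [0.998, 0.062, 0.001, -0.0]
contact_force: [-0.5, -0.8, 6.3]
opening: 0.228
```

```bash
python3 -m crank '[[-0.2,0,0,0,0,0,0],[-0.2,0,0,0,0,0,0],[-0.2,0,0,0,0,0,0]]'
python3 -m crank '[[-0.2,0,0,0.6,0,0,0],[-0.2,0,0,0,0,0,0],[-0.2,0,0,0,0,0,0]]'
python3 -m crank '[[1,0,0,0,0,0,0],[1,0,0,0,0,0,0],[1,0,0,0,0,0,0],[1,0,0,0,0,0,0]]' 100
```

```text
time: 12.2
eef_pos: [0.4082, 0.3417, 0.0285]
tcp_rot: [0.998, 0.062, -0.0, 0.0]
contact_force: [0.3, -0.1, -0.3]
opening: 0.606
time: 12.5
eef_pos: [0.4082, 0.3417, 0.0224]
tcp_rot: [0.998, 0.062, -0.001, 0.0]
contact_force: [0.3, -1.1, -0.7]
opening: 0.601
time: 12.9
eef_pos: [0.409, 0.3422, 0.0235]
tcp_rot: [0.998, 0.062, 0.0, -0.0]
contact_force: [-0.7, 0.2, 3.1]
opening: 0.236
```

```bash
python3 -m crank '[[1,0,0,-1,0,0,0],[1,0,0,-3,0,0,0],[1,0,0,-4,0,0,0],[1,0,0,-4,0,0,0],[1,0,0,-2,0,0,0]]'
python3 - <<'E'
from h import *
to([.524,-.064,.17],.77)
r=snap('wrist','w4.png')
E
```

```text
time: 13.4
eef_pos: [0.4098, 0.3427, 0.1673]
tcp_rot: [0.998, 0.062, 0.003, -0.001]
contact_force: [0.7, -0.1, -1.6]
opening: 0.236
t 13.4 pos [0.4098 0.3427 0.1673] yaw 0.1237 tilt [ 0.005  0.003 -1.   ] F [ 0.7 -0.1 -1.6] open 0.236 shift cm [ 6.32 41.76 -0.32] wz deg -37.0
```

View pics/w4.png

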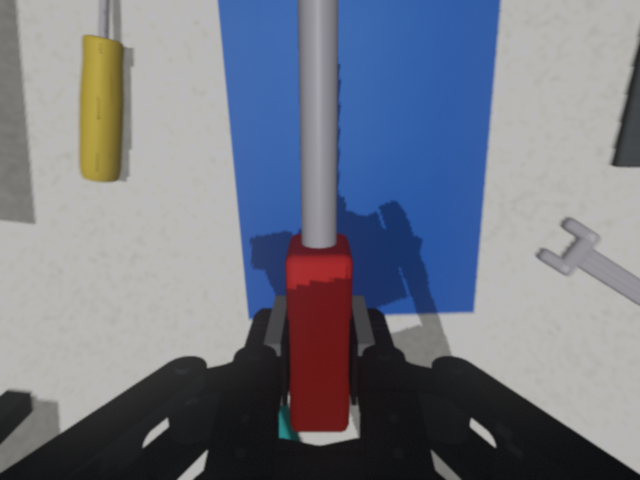

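The rod is held straight, with the handle at (319,330). Next it goes to eye A.

```bash
python3 -m crank '[[1,0.7,4.6,0,0,0,0],[1,0.7,4.6,0,0,0,0],[1,0.7,4.6,0,0,0,0],[1,0.7,4.6,0,0,0,0],[1,0.7,4.6,0,0,0,0]]'
python3 -m crank '[[1,0.7,4.6,0,0,0,0],[1,0.7,4.6,0,0,0,0],[1,0.7,4.6,0,0,0,0],[1,0.7,4.6,0,0,0,0],[1,0,0,0,0,0,0]]'
python3 -m crank '[[1,0,0,0,0,0,-7.4],[1,0,0,0,0,0,-7.4],[1,0,0,0,0,0,-7.4],[1,0,0,0,0,0,-7.4],[1,0,0,0,0,0,-7.4]]'
python3 -m crank '[[1,0,0,0,0,0,0],[1,0,0,0,0,0,0]]'
python3 - <<'E'
from h import *
to([.524,-.064,.17],.77)
r=snap('wrist','w5.png'); snap('scene','s5.png')
E
```

```text
time: 13.95
eef_pos: [0.4709, 0.1162, 0.162]
tcp_rot: [0.998, 0.062, -0.001, -0.0]
contact_force: [0.2, 0.5, -2.0]
opening: 0.235
time: 14.45
eef_pos: [0.5229, -0.066, 0.1625]
tcp_rot: [0.998, 0.059, 0.0, 0.001]
contact_force: [-0.4, 1.2, -1.5]
opening: 0.236
time: 14.95
eef_pos: [0.521, -0.0601, 0.1617]
tcp_rot: [0.926, 0.378, -0.001, -0.001]
contact_force: [0.3, 1.7, -1.0]
opening: 0.231
time: 15.15
eef_pos: [0.5215, -0.0605, 0.1622]
tcp_rot: [0.927, 0.374, -0.001, -0.001]
contact_force: [-0.7, 0.1, -1.1]
opening: 0.239
t 15.15 pos [ 0.5215 -0.0605  0.1622] yaw 0.7671 tilt [-0.001  0.001 -1.   ] F [-0.7  0.1 -1.1] open 0.239 shift cm [-0.06  0.43 -0.78] wz deg -0.2
```

View pics/w5.png

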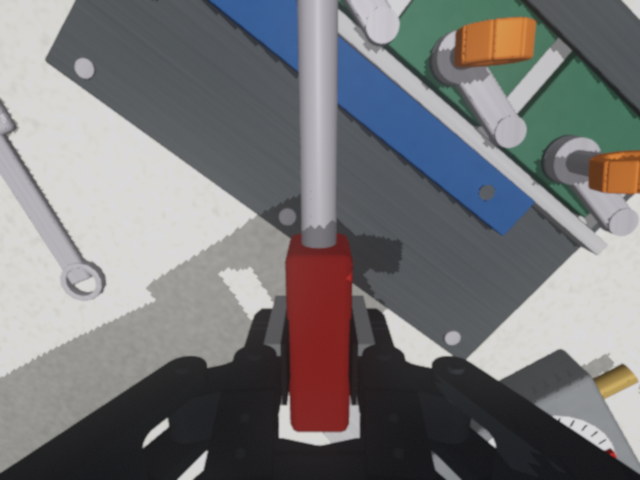

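View pics/s5.png

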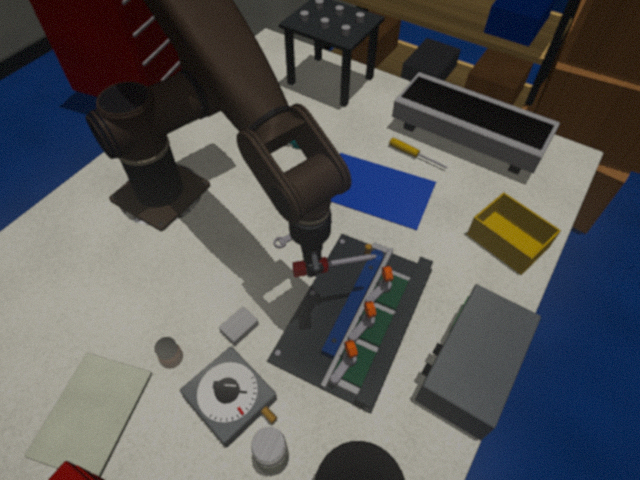

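```bash
cat >> h.py <<'E'
LOOP={'A':np.array([.642,.051,.085]),'B':np.array([.653,-.0435,.085]),'C':np.array([.6635,-.1395,.085])}
def ring(r,img,c,yaw,sc=1,off=(0,0),col=(0,255,0)):
    a=np.array([np.cos(yaw),np.sin(yaw),0]);b=np.array([-np.sin(yaw),np.cos(yaw),0]);z=np.array([0,0,1.])
    for rad in (.016,.009):
      for s in (-.008,.008):
        pts=[]
        for t in np.arange(8)*np.pi/4+np.pi/8:
            rr=rad/np.cos(np.pi/8)
            p=proj(r,c+a*s+rr*(np.cos(t)*b+np.sin(t)*z)); pts.append(((p-np.array(off))*sc).round().astype(int))
        cv2.polylines(img,[np.array(pts)],True,col,1)
E
python3 - <<'E'
from h import *
hd={'A':.77,'B':.83,'C':.94}
out=[]
for cam,(x0,y0,w,h),sc in [('wrist',(420,0,220,220),2.7),('scene',(330,255,80,120),5),('top',(290,130,140,50),5)]:
    r=snap(cam); im=cv2.resize(r['color'][y0:y0+h,x0:x0+w,::-1],None,fx=sc,fy=sc,interpolation=cv2.INTER_CUBIC)
    for k in LOOP: ring(r,im,LOOP[k],hd[k],sc,(x0,y0))
    cv2.imwrite(f'pics/ov_{cam}.png',im)
E
```

```text
(no output)
```

View pics/ov_wrist.png

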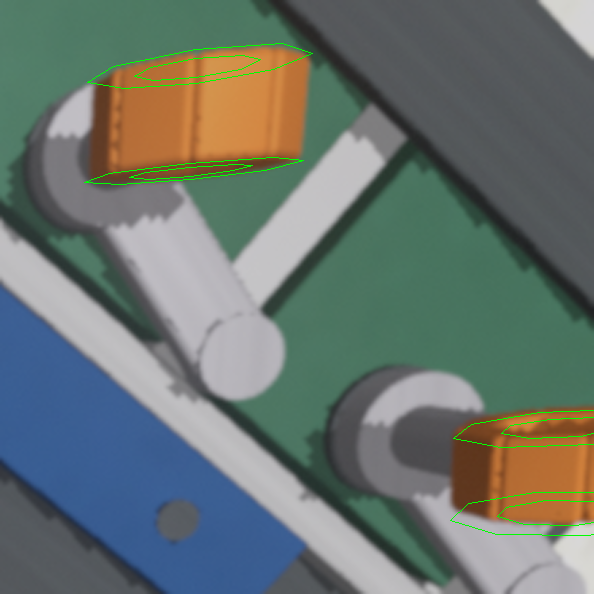

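View pics/ov_scene.png

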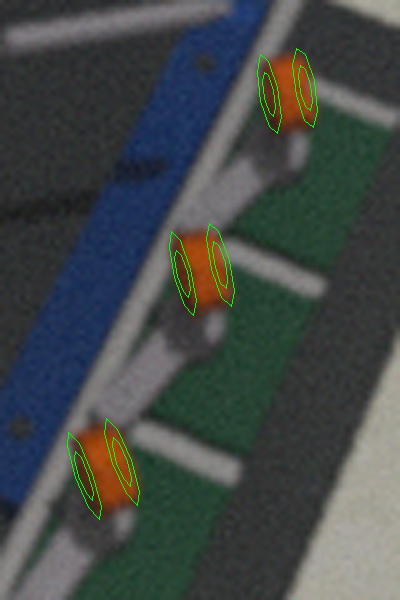

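View pics/ov_top.png

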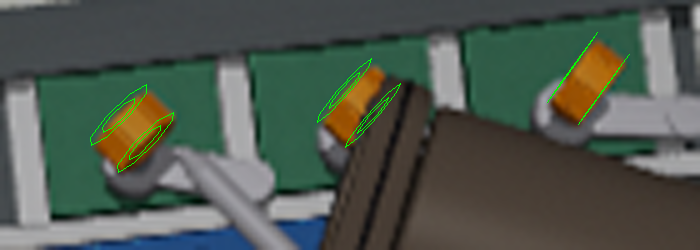

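The overlay agrees with the loops to about 2 mm. Now I lower to insertion height in front of eye A.

```bash
sed -i "s/^LOOP=.*/LOOP={'A':np.array([.6425,.050,.085]),'B':np.array([.654,-.0445,.085]),'C':np.array([.665,-.1385,.085])}/" h.py
cat >> h.py <<'E'
def hp(k,phi,d,z=.0925):
    c=LOOP[k]; return np.array([c[0]-d*np.cos(phi),c[1]-d*np.sin(phi),z])
E
python3 - <<'E'
from h import *
to(hp('A',.77,.165),.77)
E
python3 -m crank '[[1,0,0.4,3,0,0,0],[1,0,0,3,0,0,0],[1,0,0,1,0,0,0],[1,0,0,0,0,0,0],[1,0,0,0,0,0,0]]'
python3 - <<'E'
from h import *
to(hp('A',.77,.165),.77)
r=snap('scene'); im=cv2.resize(r['color'][230:330,280:430,::-1],None,fx=5,fy=5,interpolation=cv2.INTER_CUBIC); 
ring(r,im,LOOP['A'],.77,5,(280,230))
s=get_state();y,m=yaw(s)
for d in (.035,.135):
    p=proj(r,s['eef_pos']+m@np.array([d,0,.0075])); cv2.circle(im,tuple(int(v) for v in (p-[280,230])*5),4,(255,255,0),1)
cv2.imwrite('pics/s6.png',im)
r=snap('top'); im=cv2.resize(r['color'][120:240,270:420,::-1],None,fx=5,fy=5,interpolation=cv2.INTER_CUBIC); 
for d in (.035,.135):
    p=proj(r,s['eef_pos']+m@np.array([d,0,.0075])); cv2.circle(im,tuple(int(v) for v in (p-[270,120])*5),4,(255,255,0),1)
cv2.imwrite('pics/t6.png',im)
E
```

```text
t 15.4 pos [ 0.5221 -0.061   0.1629] yaw 0.7685 tilt [-0.  0. -1.] F [-0.7  0.9 -1.4] open 0.231 shift cm [-0.12  0.41  7.04] wz deg -0.1
time: 15.9
eef_pos: [0.5257, -0.0642, 0.094]
tcp_rot: [0.927, 0.375, 0.001, 0.0]
contact_force: [0.4, 0.2, -0.3]
opening: 0.239
t 15.9 pos [ 0.5257 -0.0642  0.094 ] yaw 0.7691 tilt [ 0.001 -0.    -1.   ] F [ 0.4  0.2 -0.3] open 0.239 shift cm [-0.16 -0.07  0.15] wz deg -0.0
```

View pics/s6.png

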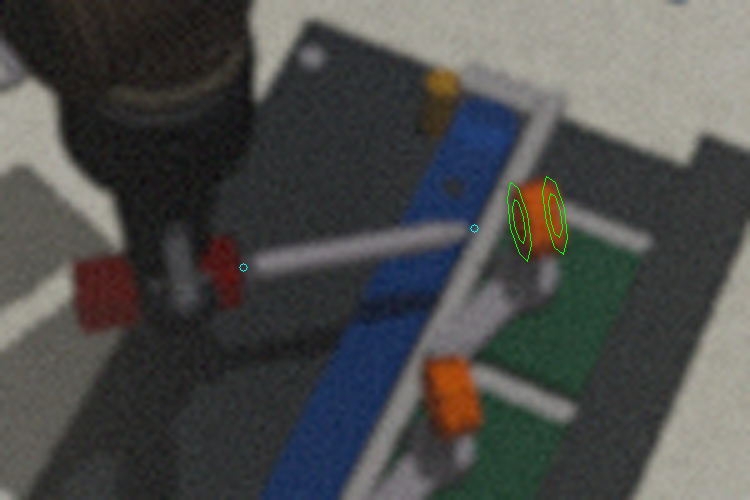

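View pics/t6.png

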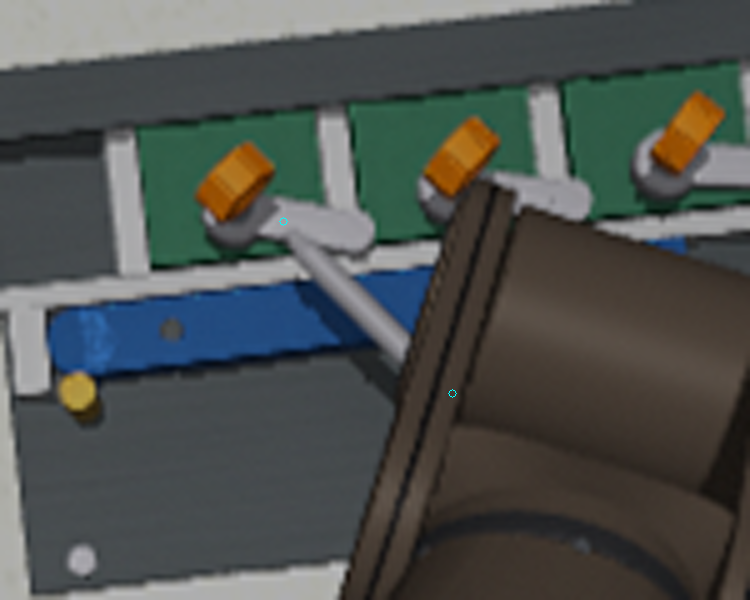

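Both views show the rod's line passing through the centre of loop A, so I insert.

```bash
python3 -m crank '[[1,1.0,-0.05,0.1,0,0,0],[1,1.0,0,0,0,0,0],[1,1,0,0,0,0,0],[1,0,0,0,0,0,0]]'
python3 -m crank '[[1,1,0,0,0,0,0],[1,1,0,0,0,0,0],[1,0,0,0,0,0,0]]'
python3 -m crank '[[1,1,0,0,0,0,0],[1,1,0,0,0,0,0],[1,0,0,0,0,0,0]]'
python3 - <<'E'
from h import *
to(hp('A',.77,.08),.77); print(get_state()['wrist_torque'])
E
```

```text
time: 16.4
eef_pos: [0.5475, -0.0418, 0.0925]
tcp_rot: [0.927, 0.376, 0.001, 0.0]
contact_force: [-0.2, 0.1, -1.6]
opening: 0.233
time: 16.7
eef_pos: [0.5615, -0.0281, 0.0922]
tcp_rot: [0.927, 0.376, 0.0, 0.0]
contact_force: [0.2, 0.1, -2.3]
opening: 0.233
time: 17.0
eef_pos: [0.5759, -0.0142, 0.0922]
tcp_rot: [0.927, 0.376, 0.0, 0.0]
contact_force: [0.1, 0.4, -1.8]
opening: 0.238
t 17.0 pos [ 0.5759 -0.0142  0.0922] yaw 0.7702 tilt [ 0.001  0.    -1.   ] F [ 0.1  0.4 -1.8] open 0.238 shift cm [ 1.25  0.03 -0.03] wz deg 0.0
[-0.0388  0.0618  0.0378]
```

```bash
python3 -m crank '[[1,1,0,0,0,0,0],[1,0,0,0,0,0,0]]'
python3 - <<'E'
from h import *
to(hp('A',.77,.08),.77)
snap('wrist','w7.png')
r=snap('scene'); cv2.imwrite('pics/s7.png',cv2.resize(r['color'][230:330,280:430,::-1],None,fx=5,fy=5,interpolation=cv2.INTER_CUBIC))
E
```

```text
time: 17.2
eef_pos: [0.5828, -0.0074, 0.0922]
tcp_rot: [0.927, 0.376, 0.0, 0.0]
contact_force: [0.1, -0.2, -1.7]
opening: 0.235
t 17.2 pos [ 0.5828 -0.0074  0.0922] yaw 0.7699 tilt [ 0.001  0.    -1.   ] F [ 0.1 -0.2 -1.7] open 0.235 shift cm [ 0.28  0.03 -0.03] wz deg -0.0
```

View pics/w7.png

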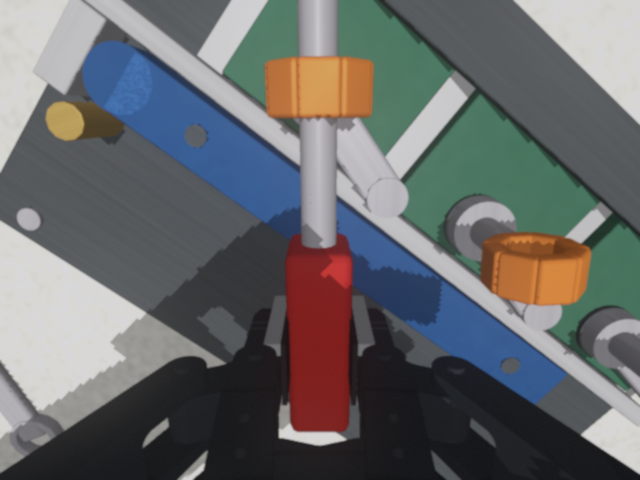

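View pics/s7.png

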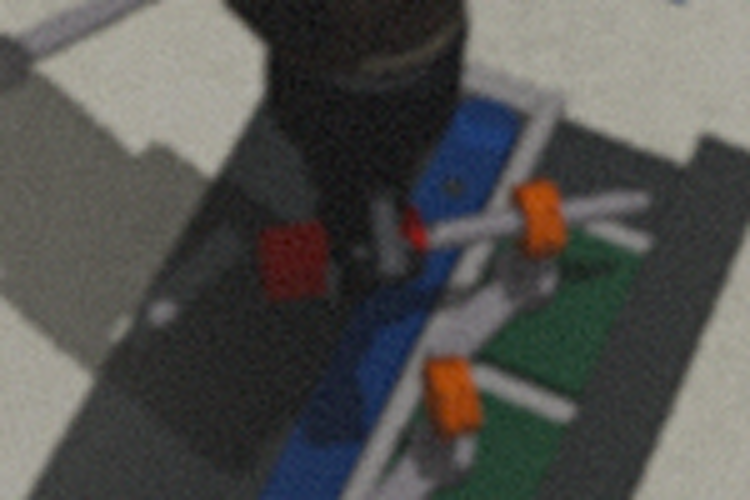

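The rod is through loop A, which shows centred at (319,87) and square to the rod.

```bash
python3 - <<'E'
from h import *
r=snap('wrist'); s=get_state()
f,b=at(r,(319,118),.101),at(r,(319,60),.101)
print(f,b,(f+b)/2, np.linalg.norm((f-b)), np.linalg.norm(((f+b)/2-s['eef_pos'])[:2]))
im=cv2.resize(r['color'][20:160,230:410,::-1],None,fx=4,fy=4)
ring(r,im,LOOP['A'],.77,4,(230,20)); cv2.imwrite('pics/w7o.png',im)
E
```

```text
[0.6361 0.0446 0.101 ] [0.6467 0.0549 0.101 ] [0.6414 0.0498 0.101 ] 0.014710853828764624 0.08290030543723736
```

View pics/w7o.png

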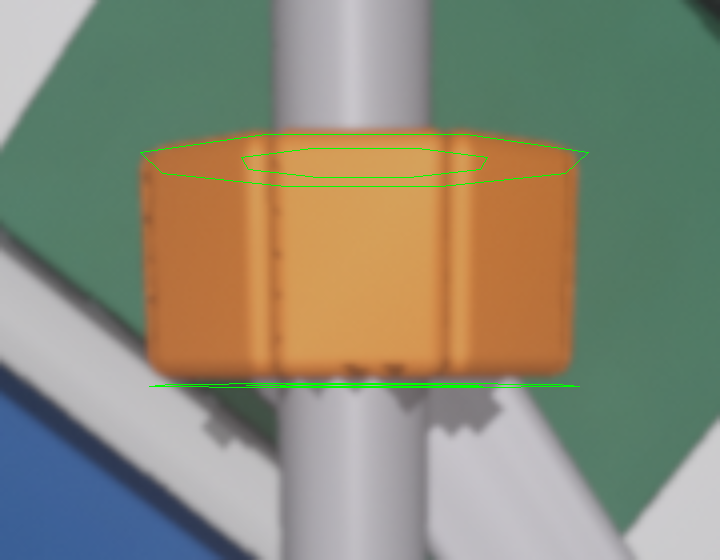

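```bash
cat >> h.py <<'E'
def chk(k,r=.083):
    s=get_state(); y,m=yaw(s); v=LOOP[k][:2]-s['eef_pos'][:2]; d=m[:2,:2].T@v if 0 else np.array([v@m[:2,0],v@m[:2,1]])
    print('t',round(s['time'],2),'yaw',round(y,4),'fix yaw',round(y-TH,4),'loop ahead',d.round(4),'z',s['eef_pos'][2].round(4),'F',s['contact_force'].round(1),'T',s['wrist_torque'].round(2),'q',s['qpos'].round(2))
E
python3 -m crank '[[1,0.08,-1.155,0,0,0,8],[1,0.08,-1.155,0,0,0,8],[1,0.08,-1.155,0,0,0,8]]' 
python3 - <<'E'
from h import *
chk('A')
E
python3 -m crank '[[1,0.08,-1.155,0,0,0,8],[1,0.08,-1.155,0,0,0,8],[1,0.08,-1.155,0,0,0,8]]' 
python3 - <<'E'
from h import *
chk('A')
E
```

```text
time: 17.65
eef_pos: [0.5631, 0.0215, 0.0919]
tcp_rot: [0.985, 0.171, -0.0, -0.0]
contact_force: [0.7, 2.5, -2.0]
opening: 0.233
t 17.65 yaw 0.3445 fix yaw 0.2325 loop ahead [ 0.0843 -0.    ] z 0.0919 F [ 0.7  2.5 -2. ] T [ 0.26 -0.15  0.28] q [-0.14  0.23  1.96  0.    0.95  1.08]
time: 17.95
eef_pos: [0.5581, 0.0562, 0.0919]
tcp_rot: [0.999, -0.037, -0.0, -0.0]
contact_force: [0.0, 2.1, -2.1]
opening: 0.235
t 17.95 yaw -0.0732 fix yaw -0.1852 loop ahead [0.0846 0.    ] z 0.0919 F [ 0.   2.1 -2.1] T [ 0.47 -0.09  0.36] q [-0.08  0.22  1.97  0.    0.95  1.56]
```

```bash
python3 -m crank '[[1,0.08,-1.155,0,0,0,8],[1,0.08,-1.155,0,0,0,8],[1,0.08,-1.155,0,0,0,8],[1,0,0,0,0,0,0]]' 
python3 - <<'E'
from h import *
chk('A'); snap('wrist','w8.png')
E
```

```text
time: 18.35
eef_pos: [0.5677, 0.0899, 0.0918]
tcp_rot: [0.971, -0.241, -0.001, -0.0]
contact_force: [-1.7, 2.1, 0.8]
opening: 0.237
t 18.35 yaw -0.4867 fix yaw -0.5987 loop ahead [0.0848 0.0003] z 0.0918 F [-1.7  2.1  0.8] T [0.41 0.24 0.22] q [-0.02  0.25  1.93  0.    0.96  2.04]
```

View pics/w8.png

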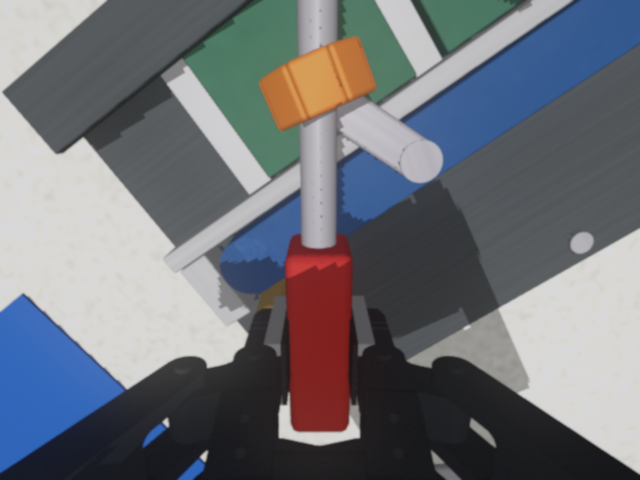

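The eye is turning, with the loop lagging by about 0.33 rad as expected and the toe swinging over the bar.

```bash
python3 -m crank '[[1,0.08,-1.155,0,0,0,8],[1,0.06,-1.01,0,0,0,7],[1,0,0,0,0,0,0]]' 
python3 - <<'E'
from h import *
chk('A')
E
python3 -m crank '[[1,0.02,-0.58,0,0,0,4],[1,0,0,0,0,0,0]]' 
python3 - <<'E'
from h import *
chk('A')
E
python3 -m crank '[[1,0.01,-0.3,0,0,0,2],[1,0,0,0,0,0,0]]' 
python3 - <<'E'
from h import *
chk('A')
E
```

```text
time: 18.7
eef_pos: [0.5806, 0.1075, 0.0919]
tcp_rot: [0.931, -0.365, -0.001, -0.001]
contact_force: [-1.8, 5.4, -0.8]
opening: 0.235
t 18.7 yaw -0.7483 fix yaw -0.8603 loop ahead [0.0845 0.    ] z 0.0919 F [-1.8  5.4 -0.8] T [0.85 0.11 0.36] q [0.01 0.28 1.89 0.   0.97 2.33]
time: 18.9
eef_pos: [0.5847, 0.1115, 0.092]
tcp_rot: [0.918, -0.397, -0.001, -0.001]
contact_force: [-1.4, 6.1, -0.9]
opening: 0.239
t 18.9 yaw -0.8175 fix yaw -0.9295 loop ahead [ 0.0844 -0.0001] z 0.092 F [-1.4  6.1 -0.9] T [0.99 0.17 0.35] q [0.02 0.29 1.88 0.   0.97 2.4 ]
time: 19.1
eef_pos: [0.5868, 0.1134, 0.092]
tcp_rot: [0.911, -0.413, -0.001, -0.001]
contact_force: [-1.4, 5.8, -1.6]
opening: 0.234
t 19.1 yaw -0.852 fix yaw -0.964 loop ahead [ 0.0844 -0.0002] z 0.092 F [-1.4  5.8 -1.6] T [0.98 0.08 0.39] q [0.02 0.29 1.88 0.   0.97 2.44]
```

```bash
for i in 1; do python3 -m crank '[[1,0.01,-0.3,0,0,0,2],[1,0,0,0,0,0,0]]'; done
python3 - <<'E'
from h import *
chk('A')
E
python3 -m crank '[[1,0.01,-0.3,0,0,0,2],[1,0,0,0,0,0,0]]' 
python3 - <<'E'
from h import *
chk('A'); snap('wrist','w9.png')
E
```

```text
time: 19.3
eef_pos: [0.5891, 0.1153, 0.092]
tcp_rot: [0.903, -0.429, -0.001, -0.001]
contact_force: [-1.0, 6.3, -0.4]
opening: 0.237
t 19.3 yaw -0.8871 fix yaw -0.9991 loop ahead [ 0.0844 -0.0002] z 0.092 F [-1.   6.3 -0.4] T [0.95 0.13 0.3 ] q [0.02 0.3  1.87 0.   0.97 2.48]
time: 19.5
eef_pos: [0.5914, 0.1171, 0.092]
tcp_rot: [0.896, -0.445, -0.001, -0.001]
contact_force: [-1.7, 6.7, -0.8]
opening: 0.233
t 19.5 yaw -0.9219 fix yaw -1.0339 loop ahead [ 0.0843 -0.0002] z 0.092 F [-1.7  6.7 -0.8] T [0.98 0.19 0.37] q [0.03 0.3  1.86 0.   0.97 2.52]
```

View pics/w9.png

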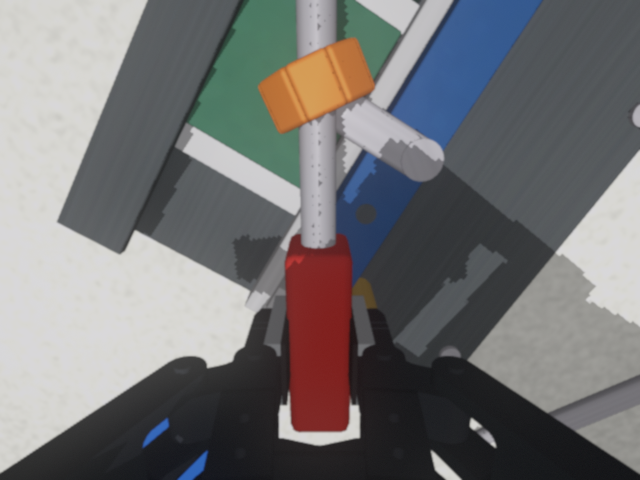

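```bash
python3 -m crank '[[1,0.01,-0.3,0,0,0,2],[1,0,0,0,0,0,0]]' 
python3 - <<'E'
from h import *
chk('A')
E
python3 -m crank '[[1,0.01,-0.3,0,0,0,2],[1,0,0,0,0,0,0]]' 
python3 - <<'E'
from h import *
chk('A'); snap('wrist','w10.png')
E
```

```text
time: 19.75
eef_pos: [0.594, 0.1188, 0.092]
tcp_rot: [0.888, -0.46, -0.001, -0.001]
contact_force: [-0.5, 6.0, -1.7]
opening: 0.233
t 19.75 yaw -0.9562 fix yaw -1.0682 loop ahead [0.0842 0.    ] z 0.092 F [-0.5  6.  -1.7] T [1.01 0.16 0.45] q [0.03 0.31 1.86 0.   0.98 2.55]
time: 19.95
eef_pos: [0.5963, 0.1204, 0.0919]
tcp_rot: [0.88, -0.475, -0.001, -0.001]
contact_force: [-1.7, 6.9, -0.9]
opening: 0.241
t 19.95 yaw -0.99 fix yaw -1.102 loop ahead [0.0842 0.    ] z 0.0919 F [-1.7  6.9 -0.9] T [0.95 0.18 0.59] q [0.03 0.31 1.85 0.   0.98 2.59]
```

View pics/w10.png

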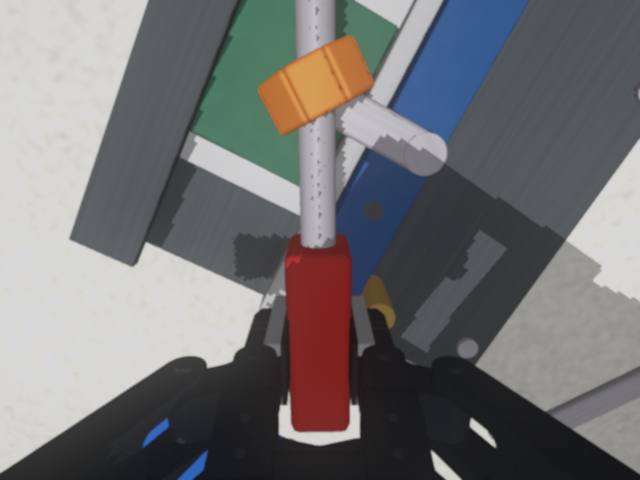

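```bash
python3 - <<'E'
from h import *
r=snap('wrist')
t=at(r,(424,154),.043); v=t[:2]-LOOP['A'][:2]; print(t,np.linalg.norm(v),'toe fix angle',np.arctan2(v[1],v[0])-TH,'q=',-np.pi/2-(np.arctan2(v[1],v[0])-TH))
im=cv2.resize(r['color'][20:180,230:450,::-1],None,fx=3.5,fy=3.5)
for h,c in [(-.61+TH,(0,255,0)),(-.5+TH,(255,0,0))]: ring(r,im,LOOP['A'],h,3.5,(230,20),c)
cv2.imwrite('pics/w10o.png',im)
E
```

```text
[0.5917 0.0458 0.043 ] 0.0510023456840178 toe fix angle -3.1709511256058502 q= 1.6001547988109537
```

View pics/w10o.png

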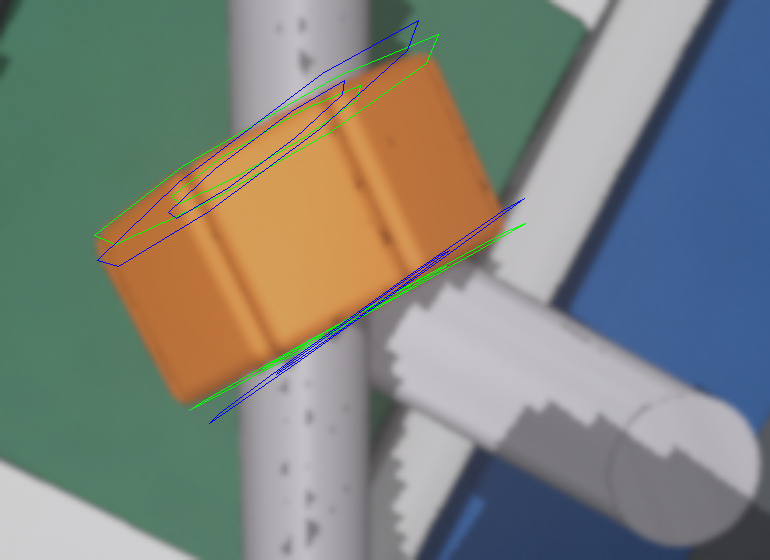

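The overlay at the home angle matches the loop, and the toe angle comes out at about 1.60. One more nudge should show whether it is against the stop.

```bash
python3 -m crank '[[1,0.01,-0.3,0,0,0,2],[1,0.01,-0.3,0,0,0,2],[1,0,0,0,0,0,0]]' 
python3 - <<'E'
from h import *
chk('A'); r=snap('wrist')
im=cv2.resize(r['color'][20:180,230:450,::-1],None,fx=3.5,fy=3.5)
for h,c in [(-.61+TH,(0,255,0))]: ring(r,im,LOOP['A'],h,3.5,(230,20),c)
cv2.imwrite('pics/w11o.png',im)
E
```

```text
time: 20.35
eef_pos: [0.6012, 0.1238, 0.092]
tcp_rot: [0.864, -0.504, -0.001, -0.0]
contact_force: [-3.1, 7.6, -0.0]
opening: 0.236
t 20.35 yaw -1.0572 fix yaw -1.1692 loop ahead [0.0846 0.0003] z 0.092 F [-3.1  7.6 -0. ] T [1.08 0.38 1.1 ] q [0.04 0.33 1.84 0.   0.98 2.66]
```

View pics/w11o.png

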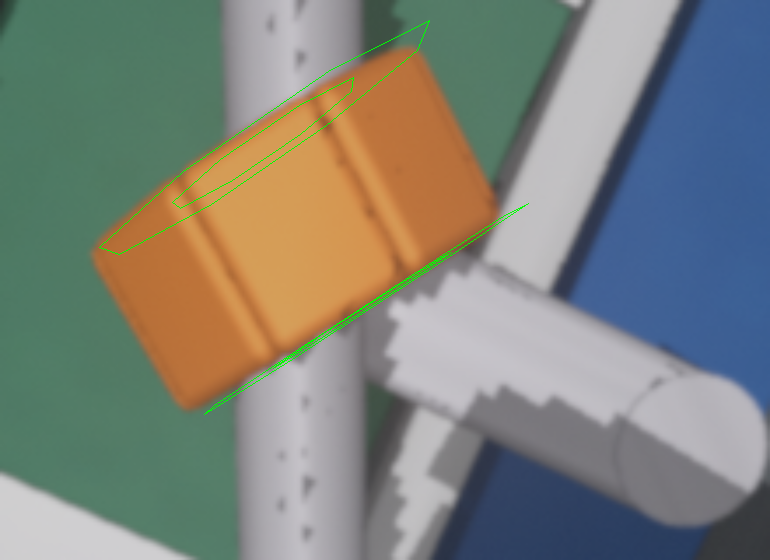

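Torque about z rose from 0.35 to 1.1 N m while the eye stood still, so eye A is home. I'll centre the rod in the loop and withdraw.

```bash
python3 -m crank '[[1,0.08,1.17,0,0,0,-8],[1,0.08,1.17,0,0,0,-8],[1,0.08,1.17,0,0,0,-8],[1,0.05,0.88,0,0,0,-6],[1,0,0,0,0,0,0]]' 
python3 - <<'E'
from h import *
chk('A'); snap('wrist','w12.png')
E
```

```text
time: 20.9
eef_pos: [0.5704, 0.0911, 0.092]
tcp_rot: [0.964, -0.267, 0.0, -0.0]
contact_force: [0.3, 1.8, -1.6]
opening: 0.236
t 20.9 yaw -0.5398 fix yaw -0.6518 loop ahead [ 0.083  -0.0018] z 0.092 F [ 0.3  1.8 -1.6] T [0.18 0.04 0.12] q [-0.02  0.25  1.93  0.    0.96  2.09]
```

View pics/w12.png

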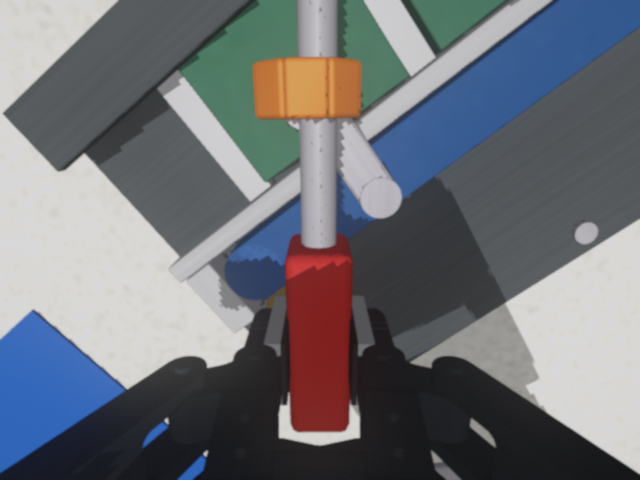

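```bash
python3 -m crank '[[1,0,-0.2,0,0,0,0],[1,-2,0,0,0,0,0],[1,-3,0,0,0,0,0],[1,-2.5,0,0,0,0,0],[1,-2,0,0,0,0,0]]' 
python3 -m crank '[[1,0,0,-3,0,0,0],[1,0,0,-3,0,0,0],[1,0,0,0,0,0,0]]' 
python3 - <<'E'
from h import *
chk('A'); snap('top','t13.png')
r=snap('wrist'); cv2.imwrite('pics/w13.png',r['color'][:,:,::-1])
to(hp('B',.83,.165,.15),.83)
E
```

```text
time: 21.45
eef_pos: [0.4893, 0.1434, 0.0918]
tcp_rot: [0.964, -0.267, -0.0, 0.0]
contact_force: [-0.1, 0.7, -0.7]
opening: 0.235
time: 21.75
eef_pos: [0.4938, 0.1433, 0.157]
tcp_rot: [0.964, -0.267, 0.005, -0.002]
contact_force: [0.1, -1.1, -1.2]
opening: 0.237
t 21.75 yaw -0.5399 fix yaw -0.6519 loop ahead [0.1755 0.0036] z 0.157 F [ 0.1 -1.1 -1.2] T [ 0.   -0.04 -0.  ] q [ 0.09  0.02  2.05 -0.    1.06  2.2 ]
t 21.85 pos [0.4909 0.1428 0.1526] yaw -0.5401 tilt [ 0.002 -0.    -1.   ] F [-0.1 -0.4 -2.3] open 0.234 shift cm [20.33 23.85  0.27] wz deg -78.5
```

View pics/w13.png

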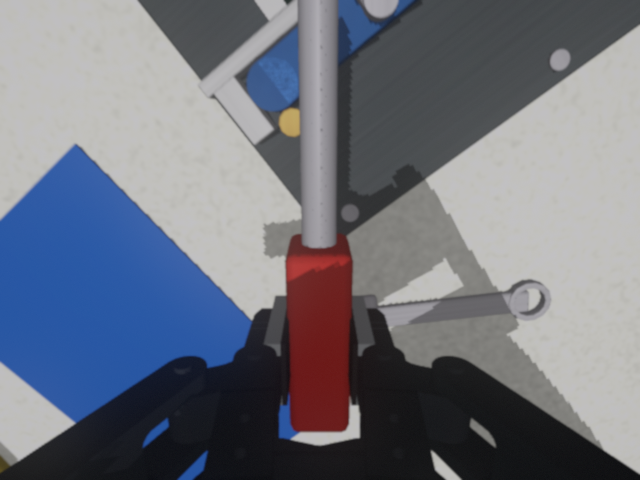

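View pics/t13.png

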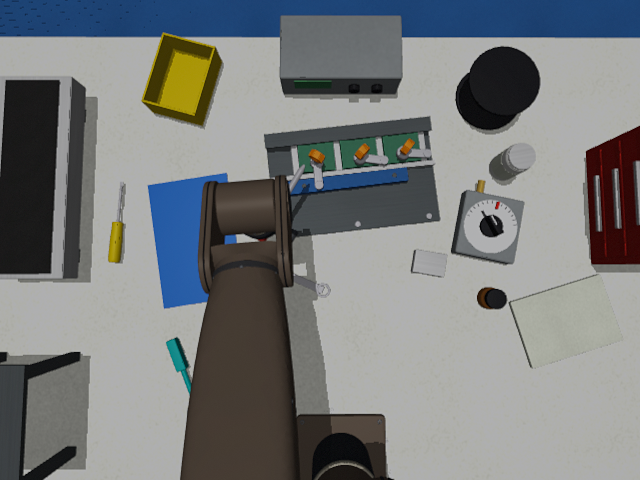

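```bash
python3 -m crank '[[1,0,0,0,0,0,-7.85],[1,0,0,0,0,0,-7.85],[1,0,0,0,0,0,-7.85],[1,0,0,0,0,0,-7.85],[1,0,0,0,0,0,-7.85]]' 
python3 -m crank '[[1,0,0,0,0,0,-7.85],[1,0,0,0,0,0,-7.85],[1,0,0,0,0,0,-7.85],[1,0,0,0,0,0,-7.85],[1,0,0,0,0,0,-7.85]]'
python3 -m crank '[[1,-2.75,3.5,0,0,0,0],[1,-2.75,3.5,0,0,0,0],[1,-2.75,3.5,0,0,0,0],[1,-2.75,3.5,0,0,0,0],[1,-2.75,3.5,0,0,0,0]]'
python3 -m crank '[[1,-2.75,3.5,0,0,0,0],[1,-2.75,3.5,0,0,0,0],[1,0,0,0,0,0,0],[1,0,0,0,0,0,0]]'
python3 - <<'E'
from h import *
to(hp('B',.83,.165,.0925),.83)
E
```

```text
time: 22.35
eef_pos: [0.4891, 0.1424, 0.1496]
tcp_rot: [0.997, 0.075, -0.002, 0.0]
contact_force: [0.1, -0.6, -1.4]
opening: 0.236
time: 22.85
eef_pos: [0.4891, 0.1424, 0.1496]
tcp_rot: [0.914, 0.406, -0.002, -0.001]
contact_force: [-0.6, 0.4, -2.8]
opening: 0.24
time: 23.35
eef_pos: [0.5257, -0.0784, 0.1497]
tcp_rot: [0.915, 0.403, -0.001, -0.001]
contact_force: [-0.4, 0.5, -1.3]
opening: 0.236
time: 23.75
eef_pos: [0.5402, -0.1652, 0.1497]
tcp_rot: [0.916, 0.402, -0.001, -0.002]
contact_force: [-0.3, 0.5, -1.1]
opening: 0.236
t 23.75 pos [ 0.5402 -0.1652  0.1497] yaw 0.8276 tilt [-0.004  0.002 -1.   ] F [-0.3  0.5 -1.1] open 0.236 shift cm [0.09 0.27 5.72] wz deg -0.1
```

```bash
python3 -m crank '[[1,0,0.27,3,0,0,0],[1,0,0,2.7,0,0,0],[1,0,0,0,0,0,0],[1,0,0,0,0,0,0]]' 
python3 - <<'E'
from h import *
to(hp('B',.83,.165),.83)
def ov(cam,box,k,h,fn,sc=5):
    r=snap(cam); x0,y0,w,hh=box; im=cv2.resize(r['color'][y0:y0+hh,x0:x0+w,::-1],None,fx=sc,fy=sc,interpolation=cv2.INTER_CUBIC)
    ring(r,im,LOOP[k],h,sc,(x0,y0)); s=get_state();y,m=yaw(s)
    for d in (.035,.135):
        p=proj(r,s['eef_pos']+m@np.array([d,0,.0075])); cv2.circle(im,tuple(int(v) for v in (p-[x0,y0])*sc),4,(255,255,0),1)
    cv2.imwrite('pics/'+fn,im)
ov('scene',(270,250,150,110),'B',.83,'s14.png'); ov('top',(310,120,150,110),'B',.83,'t14.png')
E
```

```text
time: 24.15
eef_pos: [0.5425, -0.1649, 0.094]
tcp_rot: [0.915, 0.404, -0.001, -0.001]
contact_force: [0.6, 0.1, -1.6]
opening: 0.236
t 24.15 pos [ 0.5425 -0.1649  0.094 ] yaw 0.8318 tilt [-0.003  0.002 -1.   ] F [ 0.6  0.1 -1.6] open 0.236 shift cm [-0.09  0.1   0.15] wz deg 0.1
```

View pics/s14.png

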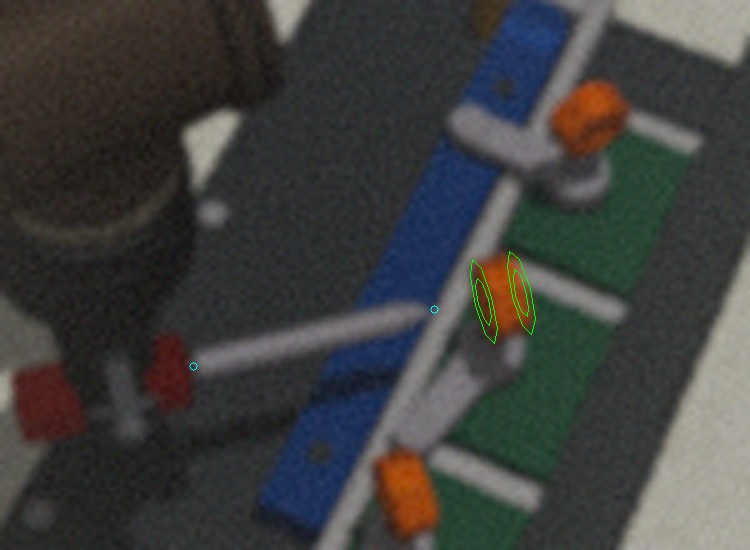

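View pics/t14.png

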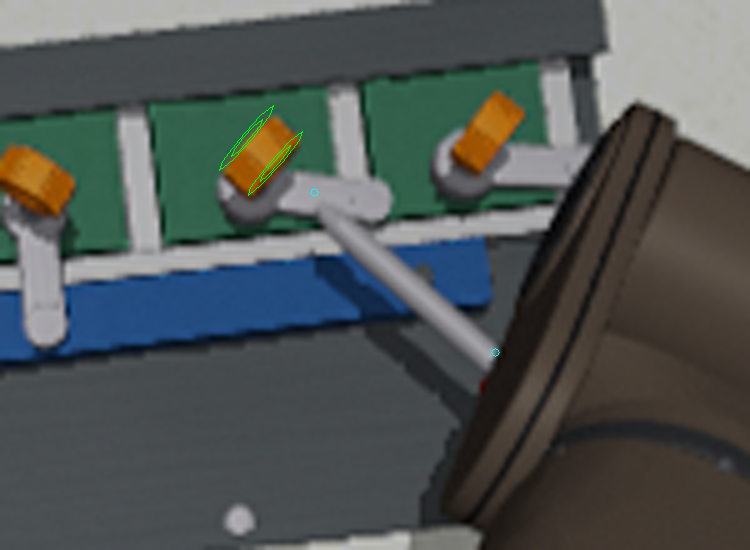

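Eye A's toe lies across the bar. The rod's line points at loop B in both views, so I insert.

```bash
python3 -m crank '[[1,1.0,0.1,0.1,0,0,0],[1,1.0,0,0,0,0,0],[1,1,0,0,0,0,0],[1,0,0,0,0,0,0]]'
python3 -m crank '[[1,1,0,0,0,0,0],[1,1,0,0,0,0,0],[1,0,0,0,0,0,0]]'
python3 -m crank '[[1,1,0,0,0,0,0],[1,1,0,0,0,0,0],[1,1.1,0,0,0,0,0],[1,0,0,0,0,0,0],[1,0,0,0,0,0,0]]'
python3 - <<'E'
from h import *
chk('B'); r=snap('wrist')
im=cv2.resize(r['color'][0:220,200:500,::-1],None,fx=2.6,fy=2.6); ring(r,im,LOOP['B'],.83,2.6,(200,0)); cv2.imwrite('pics/w15.png',im)
E
```

```text
time: 24.65
eef_pos: [0.5655, -0.144, 0.0946]
tcp_rot: [0.915, 0.404, 0.001, 0.0]
contact_force: [-0.9, -0.2, -2.6]
opening: 0.237
time: 24.95
eef_pos: [0.5786, -0.1293, 0.0941]
tcp_rot: [0.915, 0.404, 0.0, 0.0]
contact_force: [-0.1, -0.6, -1.6]
opening: 0.237
time: 25.45
eef_pos: [0.5988, -0.1071, 0.0939]
tcp_rot: [0.915, 0.404, -0.0, 0.0]
contact_force: [0.3, -1.2, -1.1]
opening: 0.236
t 25.45 yaw 0.8312 fix yaw 0.7192 loop ahead [ 0.0834 -0.0014] z 0.0939 F [ 0.3 -1.2 -1.1] T [ 0.02  0.07 -0.03] q [-0.34  0.31  1.85 -0.    0.98  0.4 ]
```

View pics/w15.png

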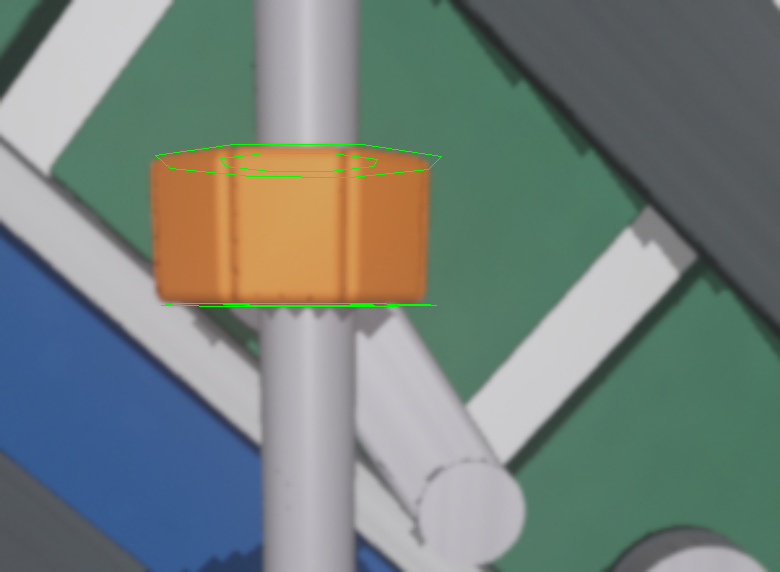

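The rod is through loop B. The loop sits about 2 mm to the left of the rod, so I centre it and turn.

```bash
python3 -m crank '[[1,0,-0.2,0.1,0,0,0],[1,0.08,-1.155,0,0,0,8],[1,0.08,-1.155,0,0,0,8],[1,0.08,-1.155,0,0,0,8],[1,0.08,-1.155,0,0,0,8]]' 
python3 - <<'E'
from h import *
chk('B')
E
python3 -m crank '[[1,0.08,-1.155,0,0,0,8],[1,0.08,-1.155,0,0,0,8],[1,0.08,-1.155,0,0,0,8],[1,0.08,-1.155,0,0,0,8]]' 
python3 - <<'E'
from h import *
chk('B')
E
python3 -m crank '[[1,0.08,-1.155,0,0,0,8],[1,0.08,-1.155,0,0,0,8],[1,0.08,-1.155,0,0,0,8],[1,0,0,0,0,0,0]]' 
python3 - <<'E'
from h import *
chk('B'); snap('wrist','w16.png')
E
```

```text
time: 26.0
eef_pos: [0.5723, -0.0665, 0.0928]
tcp_rot: [0.991, 0.133, -0.0, -0.001]
contact_force: [0.1, 2.4, -0.8]
opening: 0.235
t 26.0 yaw 0.2665 fix yaw 0.1545 loop ahead [0.0846 0.0003] z 0.0928 F [ 0.1  2.4 -0.8] T [ 0.38 -0.07  0.28] q [-0.29  0.25  1.93  0.    0.96  1.01]
time: 26.4
eef_pos: [0.5726, -0.0202, 0.0928]
tcp_rot: [0.989, -0.145, -0.001, -0.001]
contact_force: [0.7, 2.7, -0.7]
opening: 0.233
t 26.4 yaw -0.2914 fix yaw -0.4034 loop ahead [ 0.085  -0.0001] z 0.0928 F [ 0.7  2.7 -0.7] T [ 0.45 -0.08  0.34] q [-0.21  0.24  1.94  0.    0.96  1.65]
time: 26.8
eef_pos: [0.5892, 0.0104, 0.0927]
tcp_rot: [0.939, -0.345, -0.001, -0.0]
contact_force: [-2.2, 2.7, 0.7]
opening: 0.239
t 26.8 yaw -0.7049 fix yaw -0.8169 loop ahead [ 0.0849 -0.0001] z 0.0927 F [-2.2  2.7  0.7] T [0.36 0.26 0.14] q [-0.15  0.28  1.9   0.    0.97  2.12]
```

View pics/w16.png

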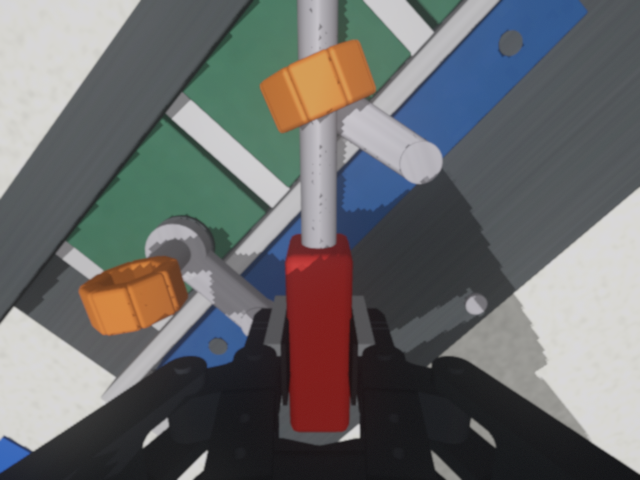

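Eye B is turning, but at full swing with this radius the left finger would come within about 1 mm of loop A at (135,295). I'll ease back into the play, slide the rod 3 cm deeper so the fingers pass clear of A, and then finish.

```bash
python3 -m crank '[[1,0.08,1.18,0,0,0,-8],[1,0.08,1.18,0,0,0,-8],[1,0,0,0,0,0,0]]' 
python3 -m crank '[[1,1,0,0,0,0,0],[1,1,0,0,0,0,0],[1,1,0,0,0,0,0],[1,0,0,0,0,0,0]]' 
python3 - <<'E'
from h import *
chk('B'); snap('wrist','w17.png')
E
```

```text
time: 27.15
eef_pos: [0.5767, -0.0121, 0.0929]
tcp_rot: [0.977, -0.211, 0.0, -0.0]
contact_force: [0.4, 1.7, -2.0]
opening: 0.239
time: 27.55
eef_pos: [0.6065, -0.0242, 0.0935]
tcp_rot: [0.977, -0.212, 0.001, 0.0]
contact_force: [-0.4, 0.1, -2.4]
opening: 0.239
t 27.55 yaw -0.4272 fix yaw -0.5392 loop ahead [ 0.0516 -0.0012] z 0.0935 F [-0.4  0.1 -2.4] T [ 0.03  0.04 -0.03] q [-0.21  0.31  1.85 -0.    0.98  1.79]
```

View pics/w17.png

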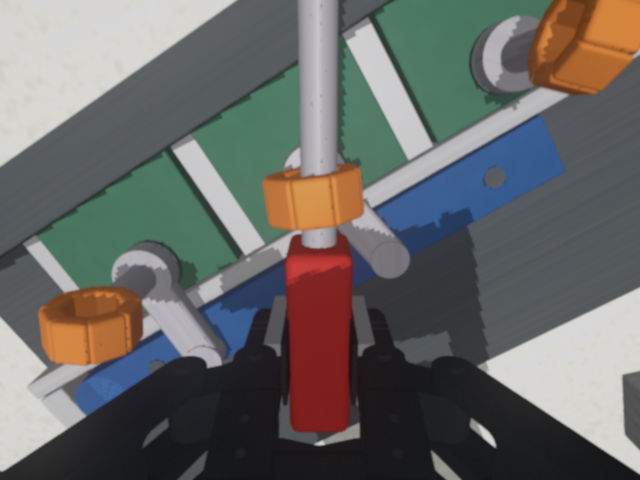

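```bash
python3 -m crank '[[1,0.05,-0.72,0.1,0,0,8],[1,0.05,-0.72,0,0,0,8],[1,0.03,-0.54,0,0,0,6],[1,0,0,0,0,0,0]]' 
python3 - <<'E'
from h import *
chk('B'); snap('wrist','w18.png')
E
```

```text
time: 28.0
eef_pos: [0.6174, -0.0066, 0.0925]
tcp_rot: [0.919, -0.393, 0.002, -0.0]
contact_force: [3.8, 1.0, -2.0]
opening: 0.237
t 28.0 yaw -0.8086 fix yaw -0.9206 loop ahead [ 0.0527 -0.0003] z 0.0925 F [ 3.8  1.  -2. ] T [ 0.14 -0.6   0.24] q [-0.17  0.33  1.83  0.    0.98  2.2 ]
```

View pics/w18.png

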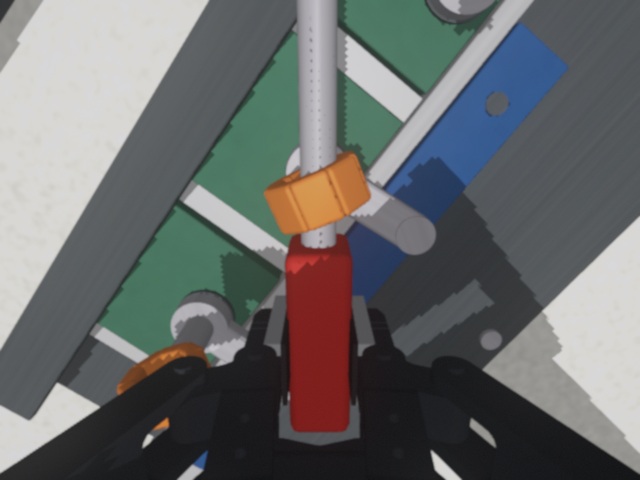

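```bash
python3 -m crank '[[1,0.02,-0.36,0,0,0,4],[1,0,0,0,0,0,0]]' 
python3 - <<'E'
from h import *
chk('B')
E
python3 -m crank '[[1,0.02,-0.27,0,0,0,3],[1,0,0,0,0,0,0]]' 
python3 - <<'E'
from h import *
chk('B')
E
python3 -m crank '[[1,0.01,-0.18,0,0,0,2],[1,0,0,0,0,0,0]]' 
python3 - <<'E'
from h import *
chk('B'); r=snap('wrist'); cv2.imwrite('pics/w19f.png',r['color'][:,:,::-1])
im=cv2.resize(r['color'][120:300,230:450,::-1],None,fx=3.5,fy=3.3)
im=cv2.resize(r['color'][120:280,230:450,::-1],None,fx=3.5,fy=3.5)
ring(r,im,LOOP['B'],-.61+TH,3.5,(230,120))
cv2.imwrite('pics/w19.png',im)
E
```

```text
time: 28.25
eef_pos: [0.6198, -0.0044, 0.0925]
tcp_rot: [0.905, -0.425, 0.001, -0.001]
contact_force: [4.2, 2.2, -3.0]
opening: 0.234
t 28.25 yaw -0.878 fix yaw -0.99 loop ahead [ 0.0527 -0.0007] z 0.0925 F [ 4.2  2.2 -3. ] T [ 0.35 -0.7   0.34] q [-0.17  0.33  1.82  0.    0.98  2.28]
time: 28.45
eef_pos: [0.6218, -0.0029, 0.0925]
tcp_rot: [0.894, -0.448, 0.001, -0.001]
contact_force: [4.8, 2.5, -1.6]
opening: 0.232
t 28.45 yaw -0.93 fix yaw -1.042 loop ahead [ 0.0525 -0.0009] z 0.0925 F [ 4.8  2.5 -1.6] T [ 0.38 -0.67  0.38] q [-0.17  0.34  1.82  0.    0.98  2.33]
time: 28.65
eef_pos: [0.6233, -0.002, 0.0925]
tcp_rot: [0.886, -0.464, 0.001, -0.001]
contact_force: [5.0, 2.6, -2.4]
opening: 0.235
t 28.65 yaw -0.964 fix yaw -1.076 loop ahead [ 0.0525 -0.001 ] z 0.0925 F [ 5.   2.6 -2.4] T [ 0.49 -0.71  0.52] q [-0.17  0.34  1.81  0.    0.98  2.37]
```

View pics/w19.png

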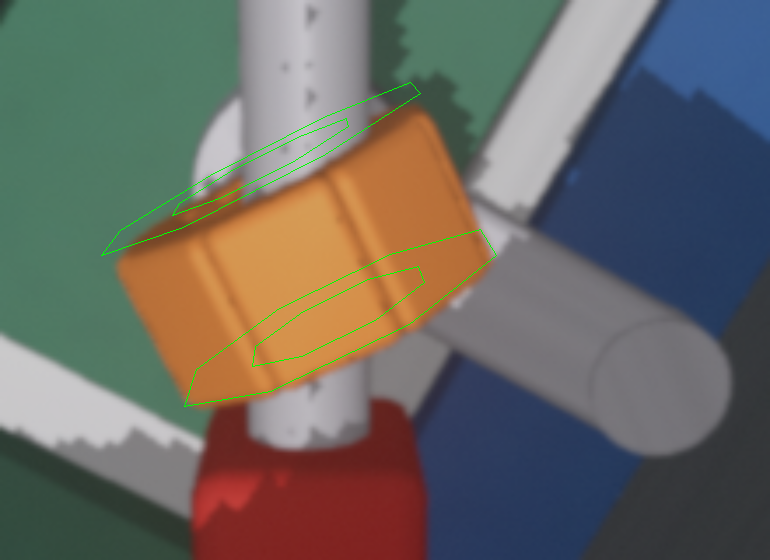

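View pics/w19f.png

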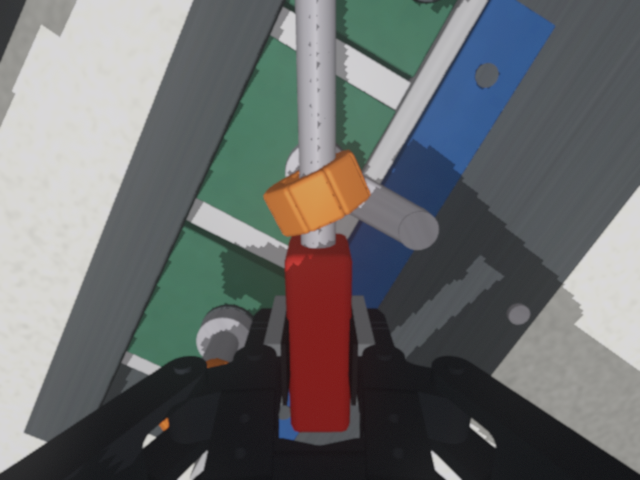

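```bash
python3 -m crank '[[1,0.01,-0.18,0,0,0,2],[1,0,0,0,0,0,0]]' 
python3 - <<'E'
from h import *
chk('B')
E
python3 -m crank '[[1,0.01,-0.18,0,0,0,2],[1,0.01,-0.18,0,0,0,2],[1,0,0,0,0,0,0]]' 
python3 - <<'E'
from h import *
chk('B'); r=snap('wrist'); t=at(r,(417,230),.043); 
im=cv2.resize(r['color'][120:280,230:450,::-1],None,fx=3.5,fy=3.5)
ring(r,im,LOOP['B'],-.61+TH,3.5,(230,120))
cv2.imwrite('pics/w20.png',im)
E
```

```text
time: 28.9
eef_pos: [0.6246, -0.001, 0.0925]
tcp_rot: [0.878, -0.478, 0.001, -0.0]
contact_force: [4.2, 2.5, -2.1]
opening: 0.236
t 28.9 yaw -0.9978 fix yaw -1.1098 loop ahead [ 0.0525 -0.0011] z 0.0925 F [ 4.2  2.5 -2.1] T [ 0.45 -0.68  0.72] q [-0.16  0.34  1.81  0.    0.99  2.4 ]
time: 29.2
eef_pos: [0.6278, 0.0012, 0.0925]
tcp_rot: [0.861, -0.508, 0.001, -0.001]
contact_force: [4.2, 4.6, -1.4]
opening: 0.233
t 29.2 yaw -1.0656 fix yaw -1.1776 loop ahead [ 0.0527 -0.0008] z 0.0925 F [ 4.2  4.6 -1.4] T [ 0.68 -0.73  1.23] q [-0.16  0.35  1.8   0.    0.99  2.48]
```

View pics/w20.png

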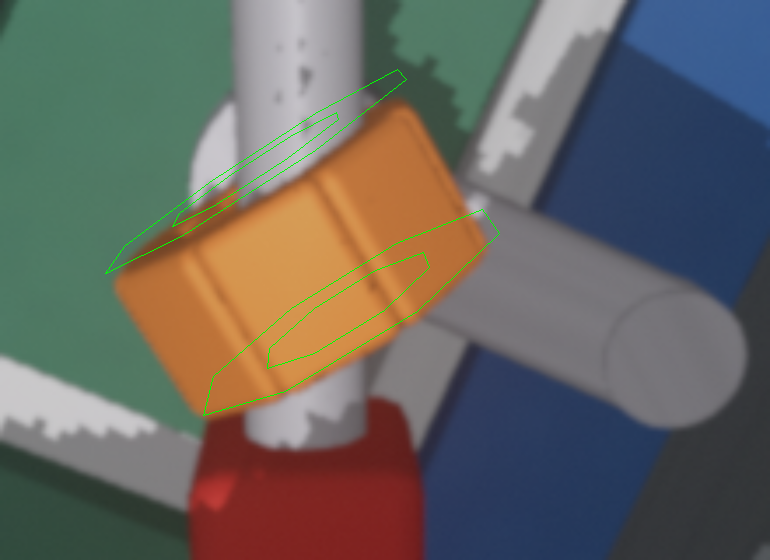

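The z torque climbed to 1.23 N m with the loop at its home angle, so eye B is home. I'll centre and withdraw.

```bash
python3 -m crank '[[1,0.05,0.73,0,0,0,-8],[1,0.05,0.73,0,0,0,-8],[1,0.05,0.73,0,0,0,-8],[1,0.04,0.64,0,0,0,-7],[1,0,0,0,0,0,0]]' 
python3 - <<'E'
from h import *
chk('B'); snap('wrist','w21.png')
E
```

```text
time: 29.75
eef_pos: [0.6059, -0.0192, 0.0919]
tcp_rot: [0.965, -0.262, -0.001, -0.0]
contact_force: [0.7, 2.8, -0.3]
opening: 0.236
t 29.75 yaw -0.5311 fix yaw -0.6431 loop ahead [ 0.0543 -0.0025] z 0.0919 F [ 0.7  2.8 -0.3] T [ 0.41 -0.11  0.14] q [-0.2   0.31  1.85  0.    0.98  1.9 ]
```

View pics/w21.png

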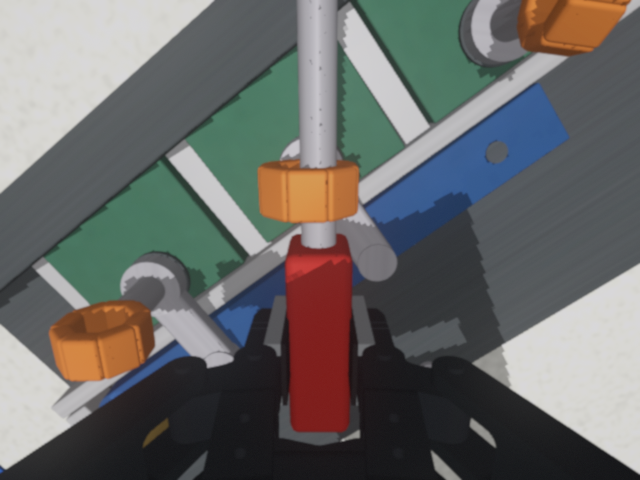

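```bash
python3 -m crank '[[1,0,-0.25,0,0,0,0],[1,-2,0,0,0,0,0],[1,-3,0,0,0,0,0],[1,-3,0,0,0,0,0],[1,-3,0,0,0,0,0]]' 
python3 -m crank '[[1,-1,0,0,0,0,0],[1,0,0,-3,0,0,0],[1,0,0,-3,0,0,0],[1,0,0,0,0,0,0]]' 
python3 - <<'E'
from h import *
chk('B'); to(hp('C',.94,.165,.15),.94)
E
```

```text
time: 30.3
eef_pos: [0.512, 0.0391, 0.0915]
tcp_rot: [0.965, -0.263, -0.001, 0.0]
contact_force: [-0.7, 0.7, -1.4]
opening: 0.233
time: 30.7
eef_pos: [0.5085, 0.0432, 0.157]
tcp_rot: [0.965, -0.263, 0.005, -0.0]
contact_force: [0.5, -0.4, -0.9]
opening: 0.233
t 30.7 yaw -0.5317 fix yaw -0.6437 loop ahead [0.1699 0.0018] z 0.157 F [ 0.5 -0.4 -0.9] T [ 0.05 -0.02  0.04] q [-0.11  0.01  2.06 -0.    1.06  1.99]
t 30.7 pos [0.5085 0.0432 0.157 ] yaw -0.5317 tilt [ 0.01  -0.002 -1.   ] F [ 0.5 -0.4 -0.9] open 0.233 shift cm [21.06 24.15  0.82] wz deg -84.3
```

```bash
python3 -m crank '[[1,0,0,0,0,0,-8.4],[1,0,0,0,0,0,-8.4],[1,0,0,0,0,0,-8.4],[1,0,0,0,0,0,-8.4],[1,0,0,0,0,0,-8.4]]' 
python3 -m crank '[[1,0,0,0,0,0,-8.4],[1,0,0,0,0,0,-8.4],[1,0,0,0,0,0,-8.4],[1,0,0,0,0,0,-8.4],[1,0,0,0,0,0,-8.4]]'
python3 -m crank '[[1,-3.1,3.3,0,0,0,0],[1,-3.1,3.3,0,0,0,0],[1,-3.1,3.3,0,0,0,0],[1,-3.1,3.3,0,0,0,0],[1,-3.1,3.3,0,0,0,0]]'
python3 -m crank '[[1,-3.1,3.3,0,0,0,0],[1,-3.1,3.3,0,0,0,0],[1,0,0,0,0,0,0],[1,0,0,0,0,0,0]]'
python3 - <<'E'
from h import *
to(hp('C',.94,.165,.0925),.94)
E
```

```text
time: 31.2
eef_pos: [0.5046, 0.0434, 0.1508]
tcp_rot: [0.995, 0.103, -0.001, 0.0]
contact_force: [-0.1, -0.2, -1.9]
opening: 0.238
time: 31.7
eef_pos: [0.5046, 0.0434, 0.1507]
tcp_rot: [0.892, 0.453, -0.001, -0.0]
contact_force: [-1.4, 0.5, -2.0]
opening: 0.235
time: 32.2
eef_pos: [0.5453, -0.181, 0.1506]
tcp_rot: [0.893, 0.45, -0.001, -0.0]
contact_force: [-0.2, 0.1, -1.9]
opening: 0.235
time: 32.6
eef_pos: [0.5612, -0.269, 0.1503]
tcp_rot: [0.893, 0.449, -0.001, -0.001]
contact_force: [0.2, 0.6, -2.2]
opening: 0.237
t 32.6 pos [ 0.5612 -0.269   0.1503] yaw 0.9323 tilt [-0.002  0.001 -1.   ] F [ 0.2  0.6 -2.2] open 0.237 shift cm [0.16 0.7  5.78] wz deg -0.4
```

```bash
python3 -m crank '[[1,0,0.7,3,0,0,-0.4],[1,0,0,2.8,0,0,0],[1,0,0,0,0,0,0],[1,0,0,0,0,0,0]]' 
python3 - <<'E'
from h import *
to(hp('C',.94,.165),.94)
def ov(cam,box,k,h,fn,sc=5):
    r=snap(cam); x0,y0,w,hh=box; im=cv2.resize(r['color'][y0:y0+hh,x0:x0+w,::-1],None,fx=sc,fy=sc,interpolation=cv2.INTER_CUBIC)
    ring(r,im,LOOP[k],h,sc,(x0,y0)); s=get_state();y,m=yaw(s)
    for d in (.035,.135):
        p=proj(r,s['eef_pos']+m@np.array([d,0,.0075])); cv2.circle(im,tuple(int(v) for v in (p-[x0,y0])*sc),4,(255,255,0),1)
    cv2.imwrite('pics/'+fn,im)
ov('scene',(250,290,150,110),'C',.94,'s22.png'); ov('top',(360,120,150,110),'C',.94,'t22.png')
E
```

```text
time: 33.0
eef_pos: [0.5669, -0.2706, 0.0932]
tcp_rot: [0.891, 0.454, -0.001, -0.001]
contact_force: [0.6, 0.4, -1.3]
opening: 0.235
t 33.0 pos [ 0.5669 -0.2706  0.0932] yaw 0.9433 tilt [-0.002  0.002 -1.   ] F [ 0.6  0.4 -1.3] open 0.235 shift cm [-0.05  0.13  0.07] wz deg 0.2
```

View pics/s22.png

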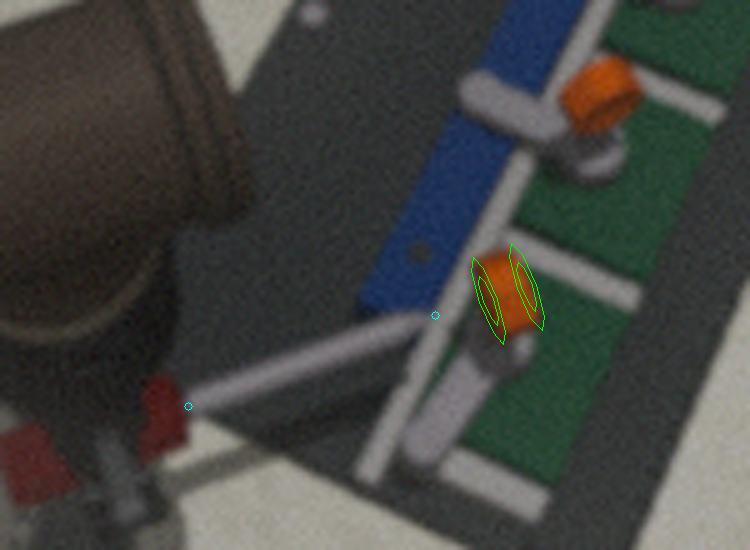

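View pics/t22.png

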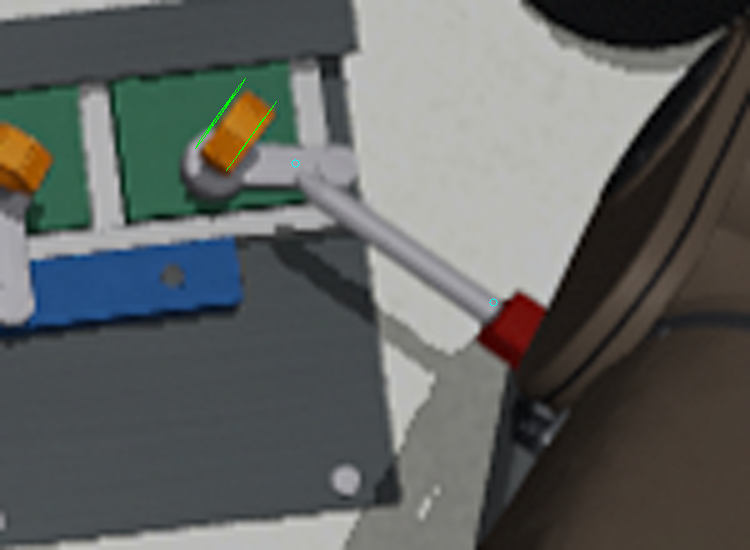

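```bash
python3 -m crank '[[1,1.0,0,0,0,0,0],[1,1.0,0,0,0,0,0],[1,1,0,0,0,0,0],[1,0,0,0,0,0,0]]'
python3 -m crank '[[1,1,0,0,0,0,0],[1,1,0,0,0,0,0],[1,0,0,0,0,0,0]]'
python3 -m crank '[[1,1,0,0,0,0,0],[1,1,0,0,0,0,0],[1,1,0,0,0,0,0],[1,0,0,0,0,0,0],[1,0,0,0,0,0,0]]'
python3 - <<'E'
from h import *
chk('C'); r=snap('wrist')
im=cv2.resize(r['color'][0:220,200:500,::-1],None,fx=2.6,fy=2.6); ring(r,im,LOOP['C'],.94,2.6,(200,0)); cv2.imwrite('pics/w23.png',im)
E
```

```text
time: 33.5
eef_pos: [0.5862, -0.2464, 0.0945]
tcp_rot: [0.891, 0.455, 0.0, 0.0]
contact_force: [0.6, 0.1, -1.6]
opening: 0.236
time: 33.8
eef_pos: [0.5976, -0.2305, 0.0939]
tcp_rot: [0.891, 0.454, 0.0, -0.0]
contact_force: [-0.5, 0.9, -1.6]
opening: 0.233
time: 34.3
eef_pos: [0.6146, -0.2071, 0.0939]
tcp_rot: [0.891, 0.454, -0.0, -0.0]
contact_force: [0.4, -1.0, -0.8]
opening: 0.236
t 34.3 yaw 0.9429 fix yaw 0.8309 loop ahead [0.0851 0.0005] z 0.0939 F [ 0.4 -1.  -0.8] T [-0.08  0.    0.04] q [-0.48  0.39  1.75 -0.    1.01  0.15]
```

View pics/w23.png

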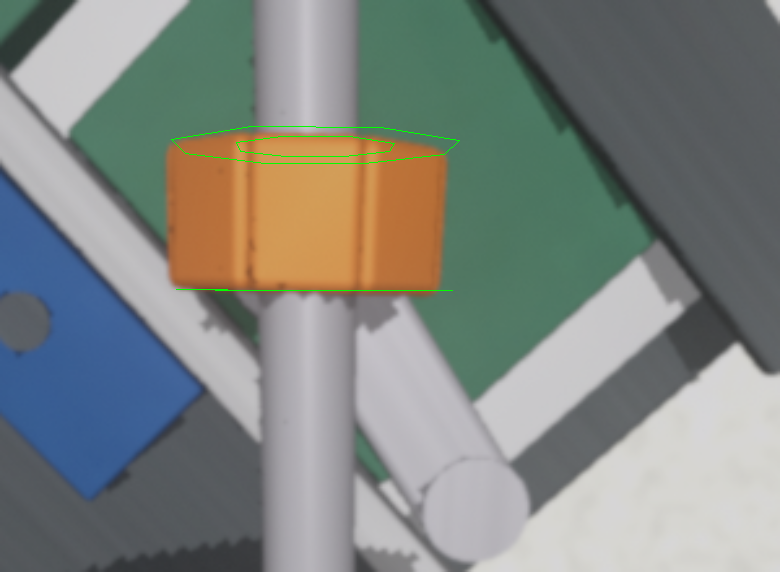

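The rod is through loop C and centred. I'll go 3 cm deeper so the fingers stay clear of loop B, then turn.

```bash
python3 -m crank '[[1,1,0,0.1,0,0,0],[1,1,0,0,0,0,0],[1,1,0,0,0,0,0],[1,0,0,0,0,0,0]]' 
python3 - <<'E'
from h import *
chk('C')
E
python3 -m crank '[[1,0.05,-0.76,0,0,0,8],[1,0.05,-0.76,0,0,0,8],[1,0.05,-0.76,0,0,0,8],[1,0.05,-0.76,0,0,0,8]]' 
python3 - <<'E'
from h import *
chk('C')
E
python3 -m crank '[[1,0.05,-0.76,0,0,0,8],[1,0.05,-0.76,0,0,0,8],[1,0.05,-0.76,0,0,0,8],[1,0.05,-0.76,0,0,0,8]]' 
python3 - <<'E'
from h import *
chk('C'); snap('wrist','w24.png')
E
```

```text
time: 34.75
eef_pos: [0.633, -0.1818, 0.0931]
tcp_rot: [0.891, 0.455, 0.0, 0.0]
contact_force: [-0.2, -0.1, -2.1]
opening: 0.235
t 34.75 yaw 0.9438 fix yaw 0.8318 loop ahead [0.0538 0.0005] z 0.0931 F [-0.2 -0.1 -2.1] T [-0.03  0.   -0.08] q [-0.43  0.41  1.72  0.    1.01  0.19]
time: 35.15
eef_pos: [0.6132, -0.1588, 0.0929]
tcp_rot: [0.982, 0.188, -0.0, -0.0]
contact_force: [1.9, 1.0, -1.5]
opening: 0.235
t 35.15 yaw 0.3788 fix yaw 0.2668 loop ahead [0.0557 0.0003] z 0.0929 F [ 1.9  1.  -1.5] T [ 0.35 -0.09  0.23] q [-0.41  0.36  1.79  0.    1.    0.78]
time: 35.55
eef_pos: [0.61, -0.1287, 0.093]
tcp_rot: [0.996, -0.09, -0.0, -0.0]
contact_force: [0.5, 2.0, -1.7]
opening: 0.235
t 35.55 yaw -0.1794 fix yaw -0.2914 loop ahead [ 0.0558 -0.0001] z 0.093 F [ 0.5  2.  -1.7] T [ 0.32 -0.05  0.19] q [-0.37  0.34  1.81  0.    0.99  1.38]
```

View pics/w24.png

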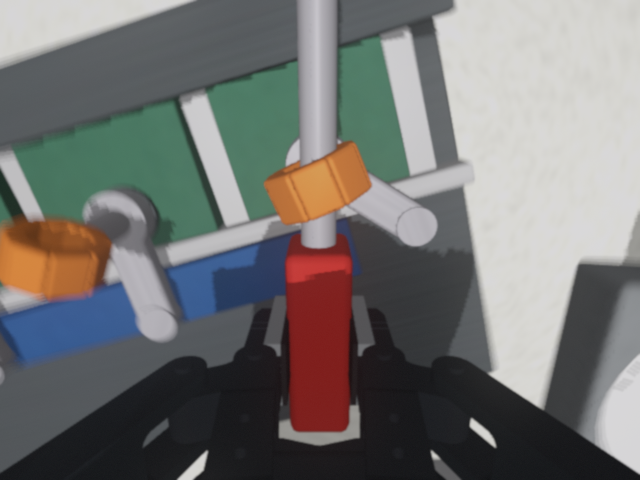

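```bash
python3 -m crank '[[1,0.05,-0.76,0,0,0,8],[1,0.05,-0.76,0,0,0,8],[1,0.05,-0.76,0,0,0,8],[1,0.05,-0.76,0,0,0,8],[1,0,0,0,0,0,0]]' 
python3 - <<'E'
from h import *
chk('C')
E
python3 -m crank '[[1,0.05,-0.76,0,0,0,8],[1,0.02,-0.38,0,0,0,4],[1,0,0,0,0,0,0]]' 
python3 - <<'E'
from h import *
chk('C')
E
python3 -m crank '[[1,0.01,-0.19,0,0,0,2],[1,0,0,0,0,0,0]]' 
python3 - <<'E'
from h import *
chk('C'); snap('wrist','w25.png')
E
```

```text
time: 36.1
eef_pos: [0.6231, -0.1016, 0.0929]
tcp_rot: [0.934, -0.357, -0.001, -0.0]
contact_force: [-1.8, 2.2, -0.9]
opening: 0.233
t 36.1 yaw -0.73 fix yaw -0.842 loop ahead [ 0.0558 -0.0005] z 0.0929 F [-1.8  2.2 -0.9] T [0.35 0.22 0.09] q [-0.32  0.36  1.79  0.    0.99  1.98]
time: 36.4
eef_pos: [0.6316, -0.0941, 0.0928]
tcp_rot: [0.892, -0.452, -0.001, -0.0]
contact_force: [-1.5, 4.8, -0.8]
opening: 0.236
t 36.4 yaw -0.9379 fix yaw -1.0499 loop ahead [ 0.0555 -0.0007] z 0.0928 F [-1.5  4.8 -0.8] T [0.72 0.13 0.24] q [-0.31  0.37  1.77  0.    1.    2.2 ]
time: 36.6
eef_pos: [0.6332, -0.0931, 0.0928]
tcp_rot: [0.884, -0.467, -0.001, -0.001]
contact_force: [-0.0, 5.2, -1.2]
opening: 0.235
t 36.6 yaw -0.9727 fix yaw -1.0847 loop ahead [ 0.0554 -0.0008] z 0.0928 F [-0.   5.2 -1.2] T [0.79 0.05 0.43] q [-0.3   0.37  1.77  0.    1.    2.24]
```

View pics/w25.png

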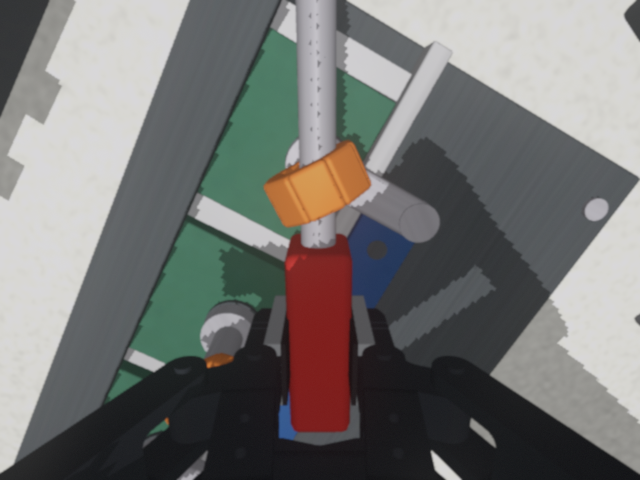

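```bash
python3 -m crank '[[1,0.01,-0.19,0,0,0,2],[1,0,0,0,0,0,0]]' 
python3 - <<'E'
from h import *
chk('C')
E
python3 -m crank '[[1,0.01,-0.19,0,0,0,2],[1,0.01,-0.19,0,0,0,2],[1,0,0,0,0,0,0]]' 
python3 - <<'E'
from h import *
chk('C')
E
python3 -m crank '[[1,0.01,-0.1,0,0,0,1],[1,0,0,0,0,0,0]]' 
python3 - <<'E'
from h import *
chk('C'); r=snap('wrist')
im=cv2.resize(r['color'][120:280,230:450,::-1],None,fx=3.5,fy=3.5)
ring(r,im,LOOP['C'],-.61+TH,3.5,(230,120))
cv2.imwrite('pics/w26.png',im)
E
```

```text
time: 36.85
eef_pos: [0.6347, -0.0921, 0.0928]
tcp_rot: [0.876, -0.482, -0.001, -0.0]
contact_force: [-1.3, 4.6, -1.4]
opening: 0.236
t 36.85 yaw -1.0067 fix yaw -1.1187 loop ahead [ 0.0554 -0.0008] z 0.0928 F [-1.3  4.6 -1.4] T [0.92 0.13 0.61] q [-0.3   0.38  1.76  0.    1.    2.27]
time: 37.15
eef_pos: [0.6379, -0.09, 0.0928]
tcp_rot: [0.859, -0.511, -0.001, 0.0]
contact_force: [-0.9, 5.9, -0.5]
opening: 0.239
t 37.15 yaw -1.0733 fix yaw -1.1853 loop ahead [ 0.0556 -0.0007] z 0.0928 F [-0.9  5.9 -0.5] T [0.99 0.22 1.17] q [-0.3   0.38  1.76  0.    1.    2.35]
time: 37.35
eef_pos: [0.6385, -0.0896, 0.0928]
tcp_rot: [0.855, -0.518, -0.001, 0.0]
contact_force: [-1.4, 6.7, 0.8]
opening: 0.237
t 37.35 yaw -1.0894 fix yaw -1.2014 loop ahead [ 0.0556 -0.0008] z 0.0928 F [-1.4  6.7  0.8] T [1.02 0.27 1.32] q [-0.3   0.38  1.75  0.    1.    2.36]
```

View pics/w26.png

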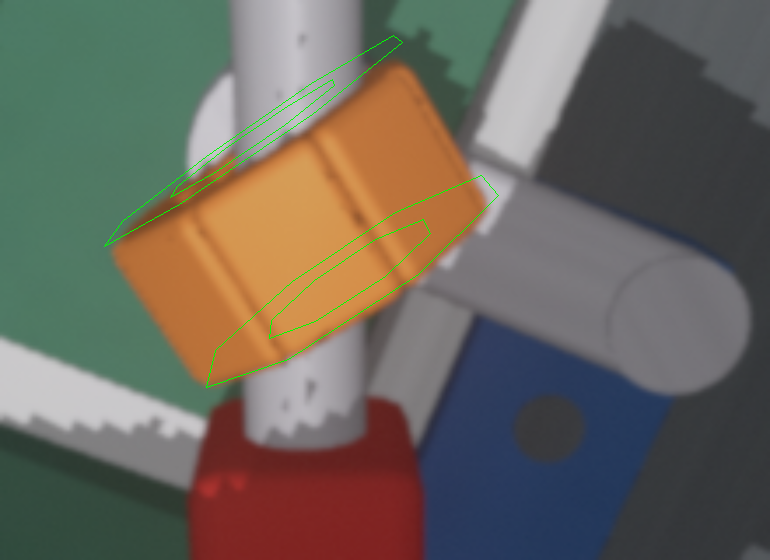

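Torque reached 1.32 N m at the home angle, so eye C is home. I'll back off, centre and withdraw.

```bash
python3 -m crank '[[1,0.05,0.77,0,0,0,-8],[1,0.05,0.77,0,0,0,-8],[1,0.05,0.77,0,0,0,-8],[1,0.05,0.77,0,0,0,-8],[1,0,0,0,0,0,0]]' 
python3 - <<'E'
from h import *
chk('C'); snap('wrist','w27.png')
E
```

```text
time: 37.9
eef_pos: [0.6168, -0.1126, 0.0932]
tcp_rot: [0.964, -0.267, 0.001, 0.0]
contact_force: [-0.4, 1.0, -1.9]
opening: 0.235
t 37.9 yaw -0.5399 fix yaw -0.6519 loop ahead [ 0.0546 -0.0026] z 0.0932 F [-0.4  1.  -1.9] T [ 0.15 -0.01 -0.01] q [-0.34  0.35  1.8  -0.    0.99  1.77]
```

View pics/w27.png

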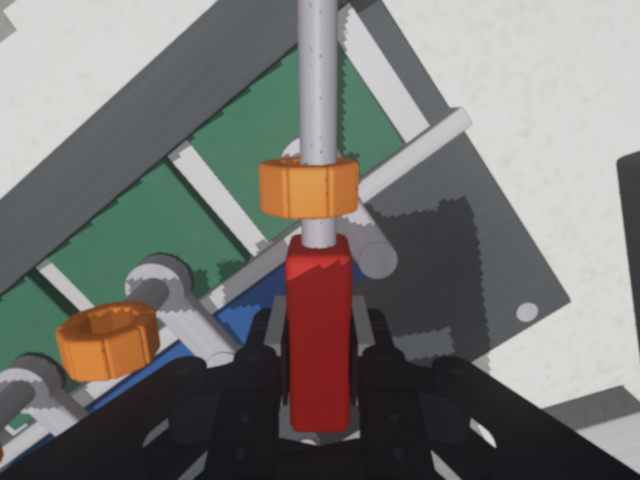

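```bash
python3 -m crank '[[1,0,-0.25,0,0,0,0],[1,-2,0,0,0,0,0],[1,-3,0,0,0,0,0],[1,-3,0,0,0,0,0],[1,-3,0,0,0,0,0]]' 
python3 -m crank '[[1,-1,0,0,0,0,0],[1,0,0,-3,0,0,0],[1,0,0,-3,0,0,0],[1,0,0,0,0,0,0]]' 
python3 - <<'E'
from h import *
to([.42,.33,.15],.122); snap('top','t28.png')
E
```

```text
time: 38.45
eef_pos: [0.5234, -0.0521, 0.0931]
tcp_rot: [0.963, -0.268, 0.0, 0.0]
contact_force: [-0.0, 0.6, -2.2]
opening: 0.24
time: 38.85
eef_pos: [0.5195, -0.0486, 0.1585]
tcp_rot: [0.964, -0.268, 0.006, 0.0]
contact_force: [0.3, -0.4, -0.6]
opening: 0.235
t 38.85 pos [ 0.5195 -0.0486  0.1585] yaw -0.5417 tilt [ 0.011 -0.004 -1.   ] F [ 0.3 -0.4 -0.6] open 0.235 shift cm [-28.05 -27.31   0.59] wz deg -38.0
```

View pics/t28.png

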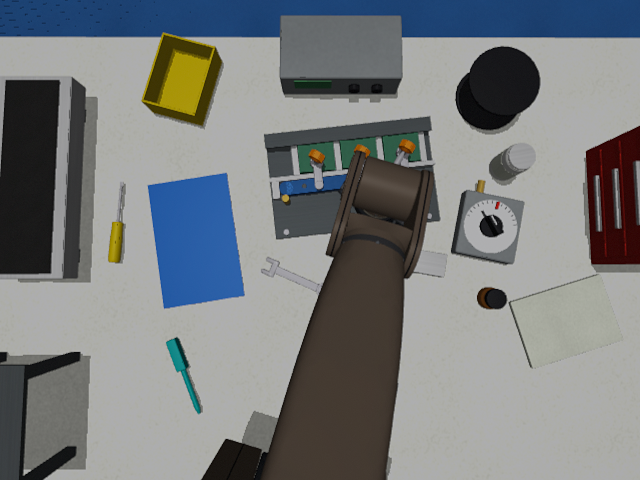

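```bash
python3 -m crank '[[1,-3.1,-3.0,0,0,0,0],[1,-3.1,-3.0,0,0,0,0],[1,-3.1,-3.0,0,0,0,0],[1,-3.1,-3.0,0,0,0,0],[1,-3.1,-3.0,0,0,0,0]]' 
python3 -m crank '[[1,-3.1,-3.0,0,0,0,0],[1,-3.1,-3.0,0,0,0,0],[1,-3.1,-3.0,0,0,0,0],[1,-3.1,-3.0,0,0,0,0],[1,0,0,0,0,0,-7.6]]' 
python3 -m crank '[[1,0,0,0,0,0,-7.6],[1,0,0,0,0,0,-7.6],[1,0,0,0,0,0,-7.6],[1,0,0,0,0,0,-7.6],[1,0,0,0,0,0,0]]' 
python3 - <<'E'
from h import *
to([.42,.328,.024],.122); snap('wrist','w29.png')
E
```

```text
time: 39.4
eef_pos: [0.4588, 0.1623, 0.1514]
tcp_rot: [0.963, -0.268, -0.001, 0.0]
contact_force: [0.1, 0.0, -2.0]
opening: 0.233
time: 39.9
eef_pos: [0.4135, 0.3314, 0.1514]
tcp_rot: [0.98, -0.199, -0.001, -0.0]
contact_force: [1.2, -0.6, -2.0]
opening: 0.237
time: 40.4
eef_pos: [0.4151, 0.3274, 0.1512]
tcp_rot: [0.998, 0.061, -0.001, 0.001]
contact_force: [-0.0, -0.2, -1.0]
opening: 0.237
t 40.4 pos [0.4151 0.3274 0.1512] yaw 0.1213 tilt [-0.002 -0.001 -1.   ] F [-0.  -0.2 -1. ] open 0.237 shift cm [ 0.53 -0.01 12.72] wz deg -0.0
```

View pics/w29.png

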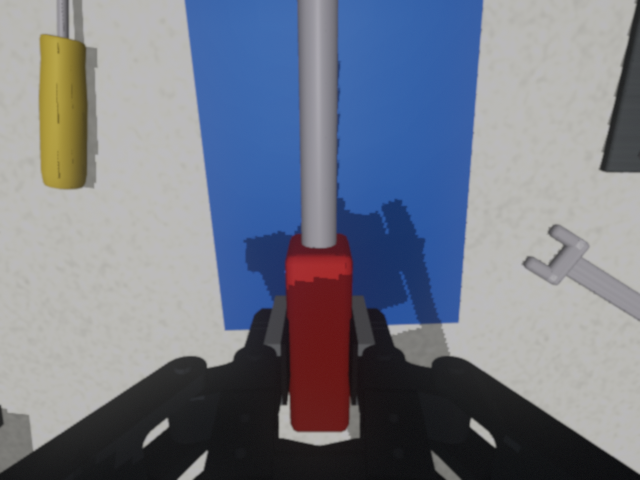

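```bash
python3 -m crank '[[1,2,0,3,0,0,0],[1,0,0,4,0,0,0],[1,0,0,3,0,0,0],[1,0,0,1.5,0,0,0],[1,0,0,0,0,0,0]]' 
python3 -m crank '[[1,0,0,0.5,0,0,0],[1,0,0,0,0,0,0]]' 
python3 - <<'E'
from h import *
to([.44,.328,.0235],.122)
E
```

```text
time: 40.95
eef_pos: [0.4334, 0.3291, 0.0351]
tcp_rot: [0.998, 0.06, -0.003, 0.001]
contact_force: [0.8, 0.1, -1.6]
opening: 0.238
time: 41.15
eef_pos: [0.4364, 0.3307, 0.0342]
tcp_rot: [0.998, 0.061, 0.001, -0.0]
contact_force: [-0.3, -0.9, -1.6]
opening: 0.238
t 41.15 pos [0.4364 0.3307 0.0342] yaw 0.1213 tilt [ 0.002  0.001 -1.   ] F [-0.3 -0.9 -1.6] open 0.238 shift cm [0.33 0.31 1.08] wz deg -0.0
```

```bash
python3 -m crank '[[1,0,0,0.5,0,0,0],[1,0,0,0.3,0,0,0],[1,0,0,0,0,0,0],[1,0,0,0,0,0,0]]' 
python3 -m crank '[[1,0,0,0.2,0,0,0],[1,0,0,0,0,0,0],[1,0,0,0,0,0,0]]' 
```

```text
time: 41.55
eef_pos: [0.4353, 0.3302, 0.0251]
tcp_rot: [0.998, 0.061, 0.0, -0.0]
contact_force: [-0.8, 0.2, -2.7]
opening: 0.233
time: 41.85
eef_pos: [0.4358, 0.3304, 0.0234]
tcp_rot: [0.998, 0.061, 0.001, -0.0]
contact_force: [0.3, 0.3, 0.9]
opening: 0.237
```

```bash
python3 -m crank '[[0,0,0,0,0,0,0],[-0.3,0,0,0,0,0,0],[-0.3,0,0,0,0,0,0],[-0.3,0,0,0,0,0,0]]' 
python3 -m crank '[[-0.3,0,0,-2,0,0,0],[-0.3,0,0,-4,0,0,0],[-0.3,0,0,-4.5,0,0,0],[-0.3,0,0,-4.5,0,0,0],[-0.3,0,0,-2,0,0,0]]' 
python3 - <<'E'
from h import *
snap('wrist','w30.png')
r=read_camera('top'); print([ (d['p'],d['location']) for d in place_of('knob_grip','top')])
cv2.imwrite('pics/knob.png',cv2.resize(r['color'][180:275,445:530,::-1],None,fx=6,fy=6,interpolation=cv2.INTER_CUBIC))
to([.502,-.3275,.25])
E
```

```text
time: 42.25
eef_pos: [0.4353, 0.3302, 0.023]
tcp_rot: [0.998, 0.061, 0.0, 0.0]
contact_force: [-0.1, -0.0, -0.5]
opening: 0.649
time: 42.75
eef_pos: [0.4372, 0.3312, 0.1984]
tcp_rot: [0.998, 0.061, 0.004, -0.002]
contact_force: [0.1, 0.5, 0.2]
opening: 0.646
[(0.84, [495.7, 224.7]), (0.65, [495.4, 205.9]), (0.33, [195.2, 243.4]), (0.16, [284.5, 189.7])]
t 42.9 pos [0.4361 0.3306 0.1949] yaw 0.1218 tilt [ 0.004  0.002 -1.   ] F [ 0.5  0.3 -0.5] open 0.65 shift cm [-1.44 66.12 -5.61] wz deg None
```

View pics/w30.png

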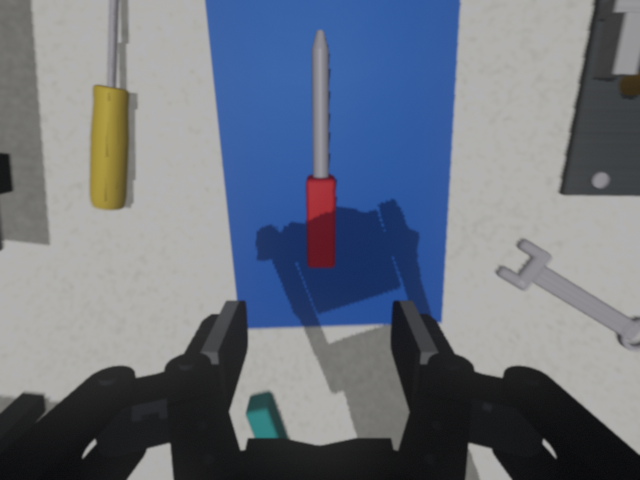

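View pics/knob.png

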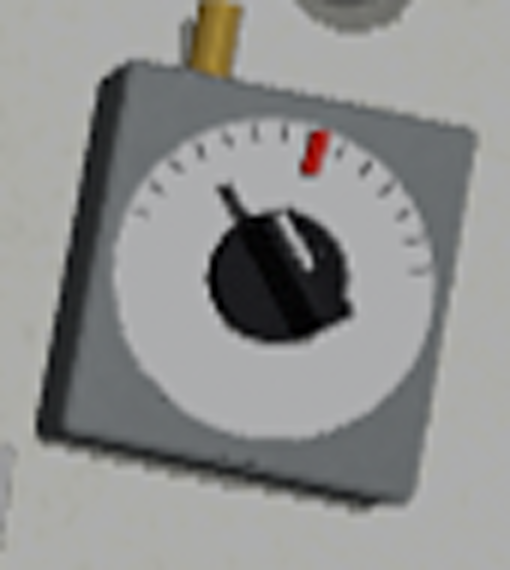

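The rod lies flat on the mat, with its handle at (320,222). The knob's pointer leans left towards (222,185) in the crop and the red mark is at (315,155). Now to the knob.

```bash
python3 -m crank '[[-0.3,0.5,4.8,-0.8,0,0,0],[-0.3,0.5,4.8,-0.8,0,0,0],[-0.3,0.5,4.8,-0.8,0,0,0],[-0.3,0.5,4.8,-0.8,0,0,0],[-0.3,0.5,4.8,-0.8,0,0,0]]' 
python3 -m crank '[[-0.3,0.5,4.8,-0.5,0,0,0],[-0.3,0.5,4.8,0,0,0,0],[-0.3,-1.5,4.6,0,0,0,0],[-0.3,-1.5,4.6,0,0,0,0],[-0.3,-1.5,4.6,0,0,0,0]]' 
python3 -m crank '[[-0.3,-1.5,4.6,0,0,0,0],[-0.3,-1.5,4.6,0,0,0,0],[-0.3,-1.5,4.6,0,0,0,0],[-0.3,-1.5,4.6,0,0,0,0],[-0.3,0,0,0,0,0,0]]' 
python3 -m crank '[[-0.3,0,0,0,0,0,0],[-0.3,0,0,0,0,0,0]]' 
python3 - <<'E'
from h import *
to([.45,-.33,.24]); snap('wrist','w31.png')
r=read_camera('wrist')
for n,z in [('knob_grip',.063),('knob_pointer',.05),('setmark_point',.042)]:
    for d in place_of(n,'wrist')[:2]: print(n,d['p'],d['location'],at(r,d['location'],z))
E
```

```text
time: 43.4
eef_pos: [0.4882, 0.0932, 0.2306]
tcp_rot: [0.998, 0.061, -0.002, -0.0]
contact_force: [1.3, 0.0, 0.6]
opening: 0.649
time: 43.9
eef_pos: [0.4813, -0.1429, 0.2352]
tcp_rot: [0.998, 0.061, -0.002, -0.001]
contact_force: [0.8, -0.2, 0.1]
opening: 0.649
time: 44.4
eef_pos: [0.4435, -0.3357, 0.2352]
tcp_rot: [0.998, 0.058, -0.002, -0.001]
contact_force: [0.1, 0.5, 0.1]
opening: 0.648
time: 44.6
eef_pos: [0.4454, -0.3301, 0.2361]
tcp_rot: [0.998, 0.061, -0.001, -0.001]
contact_force: [-0.0, 0.8, -1.0]
opening: 0.648
t 44.6 pos [ 0.4454 -0.3301  0.2361] yaw 0.1224 tilt [-0.002  0.003 -1.   ] F [-0.   0.8 -1. ] open 0.648 shift cm [ 0.45  0.05 -0.39] wz deg None
knob_grip 0.77 [321.7, 142.2] [ 0.5014 -0.3247  0.063 ]
knob_pointer 0.76 [302.5, 88.2] [ 0.5367 -0.3062  0.05  ]
setmark_point 0.59 [347.6, 86.9] [ 0.5421 -0.339   0.042 ]
```

View pics/w31.png

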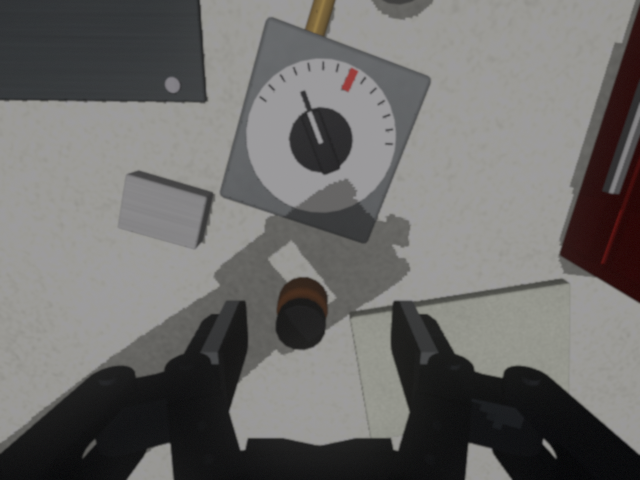

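```bash
python3 - <<'E'
from h import *
r=snap('wrist'); im=r['color']
hsv=cv2.cvtColor(im,cv2.COLOR_RGB2HSV)
x0,y0,w,h=210,10,230,240
c=cv2.resize(im[40:220,230:410,::-1],None,fx=3.3,fy=3.3,interpolation=cv2.INTER_CUBIC); 
m=redmask(im); m[:, :300]=0; m[:, 420:]=0; ys,xs=np.where(m[:130]); print('red px',xs.mean(),ys.mean(),len(xs))
C=np.array([.5014,-.3247])
# red principal axis
P=np.array([at(r,(x,y),.042)[:2] for x,y in zip(xs,ys)]); mu=P.mean(0); u,s,vt=np.linalg.svd(P-mu); print(mu,vt[0],np.arctan2(vt[0][1],vt[0][0]))
# dial ellipse fit
g=(hsv[...,2]>150)&(hsv[...,1]<40)
n,l,st,ce=cv2.connectedComponentsWithStats(g[40:225,235:405].astype(np.uint8)); i=1+np.argmax(st[1:,4]); mm=(l==i).astype(np.uint8)
cs,_=cv2.findContours(mm,cv2.RETR_EXTERNAL,cv2.CHAIN_APPROX_NONE); e=max(cs,key=len)
hull=cv2.convexHull(e); el=cv2.fitEllipse(e); ctr=(el[0][0]+235,el[0][1]+40); print('ellipse',ctr,el[1],at(r,ctr,.041))
cv2.imwrite('pics/kn2.png',c)
E
```

```text
red px nan nan 0<stdin>:6: RuntimeWarning: Mean of empty slice.
  ret = ret.dtype.type(ret / rcount)
<stdin>:9: RuntimeWarning: Mean of empty slice.
Traceback (most recent call last):
numpy.linalg.LinAlgError: 1-dimensional array given. Array must be at least two-dimensional
```

```bash
cat > kn.py <<'E'
from h import *
def knob(fn=None,fit=True):
    r=snap('wrist'); im=r['color']; hsv=cv2.cvtColor(im,cv2.COLOR_RGB2HSV)
    b=im.astype(int)
    m=(b[...,0]>1.6*b[...,1])&(b[...,0]>1.6*b[...,2])&(b[...,0]>100)
    # within 65mm of knob
    K=proj(r,[.5014,-.3247,.042]); yy,xx=np.mgrid[:480,:640]; R=np.linalg.norm(proj(r,[.5014,-.3247+.06,.042])-K)
    m&=((xx-K[0])**2+(yy-K[1])**2<R**2)
    ys,xs=np.where(m); P=np.array([at(r,(x,y),.041)[:2] for x,y in zip(xs,ys)]); mu=P.mean(0); vt=np.linalg.svd(P-mu)[2]
    print('red',len(xs),xs.mean(),ys.mean(),mu,'axis',np.arctan(vt[0][1]/vt[0][0]))
    x0,x1,y0,y1=[int(v) for v in (max(0,K[0]-1.3*R),K[0]+1.3*R,max(0,K[1]-1.3*R),K[1]+1.3*R)]
    if fn: cv2.imwrite('pics/'+fn,cv2.resize(im[y0:y1,x0:x1,::-1],None,fx=550/(y1-y0),fy=550/(y1-y0),interpolation=cv2.INTER_CUBIC)); print('crop',x0,y0,'scale',550/(y1-y0))
    return r,mu
E
python3 - <<'E'
from kn import *
r,mu=knob('kn2.png')
im=r['color']; hsv=cv2.cvtColor(im,cv2.COLOR_RGB2HSV); print(hsv[80,290],hsv[60,240],im[80,347])
for t in (150,165,180,195):
    g=(hsv[...,2]>t)&(hsv[...,1]<40)
    n,l,st,ce=cv2.connectedComponentsWithStats(g[40:190,235:405].astype(np.uint8)); i=1+np.argmax(st[1:,4]); 
    cs,_=cv2.findContours((l==i).astype(np.uint8),cv2.RETR_EXTERNAL,cv2.CHAIN_APPROX_NONE); e=max(cs,key=len); e=e[(e[:,0,1]<148)]
    el=cv2.fitEllipse(e); c=(el[0][0]+235,el[0][1]+40); print(t,'ellipse',c,el[1],at(r,c,.041))
E
```

```text
red 160 347.7 81.325 [ 0.5469 -0.3398] axis -0.3292853467113157
crop 218 39 scale 2.70935960591133
[135   3 155] [ 30   3 154] [150  61  58]
150 ellipse (317.5248718261719, 131.78961181640625) (127.65180206298828, 143.72134399414062) [ 0.5079 -0.3219  0.041 ]Traceback (most recent call last):
  File "<stdin>", line 6, in <module>
    return _wrapfunc(a, 'argmax', axis=axis, out=out, **kwds)
    return bound(*args, **kwds)
ValueError: attempt to get argmax of an empty sequence
```

View pics/kn2.png

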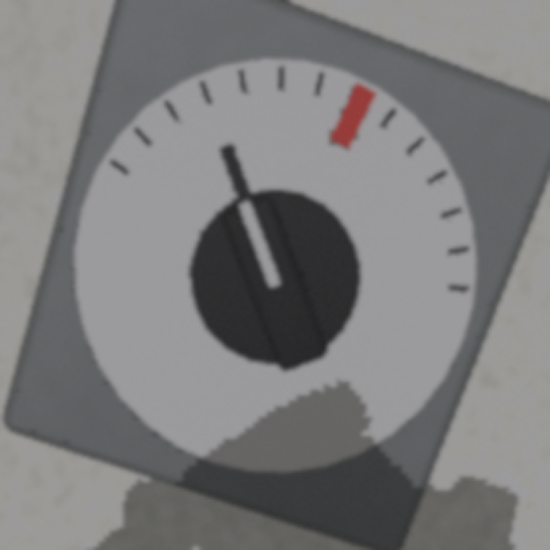

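```bash
python3 - <<'E'
from h import *
r=read_camera('wrist')
a=at(r,(319.7,136.8),.041); b=at(r,(319.5,141.2),.055); print(a,b)
m=np.array([.5469,-.3398]); v=m-a[:2]; print('mark heading from center',np.arctan2(v[1],v[0]),np.linalg.norm(v))
to([*((a+b)/2)[:2],.10],.478)
E
```

```text
[ 0.5044 -0.3243  0.041 ] [ 0.502  -0.3244  0.055 ]
mark heading from center -0.3495584877545038 0.045270803088469105
t 45.0 pos [ 0.4461 -0.3309  0.2382] yaw 0.1228 tilt [ 0. -0. -1.] F [ 0.8 -0.9 -0.8] open 0.655 shift cm [ 5.74  0.04 13.82] wz deg -20.4
```

```bash
python3 -m crank '[[-0.3,3,0,3,0,0,0],[-0.3,2.8,0,3,0,0,0],[-0.3,0,0,3.5,0,0,-7],[-0.3,0,0,3.5,0,0,-7],[-0.3,0,0,0,0,0,-6.4]]' 
python3 -m crank '[[-0.3,0,0,0,0,0,0],[-0.3,0,0,0,0,0,0]]' 
python3 - <<'E'
from h import *
to([.503,-.3243,.070],.478); snap('wrist','w32.png')
E
```

```text
time: 45.5
eef_pos: [0.5005, -0.3213, 0.1015]
tcp_rot: [0.971, 0.239, -0.003, -0.005]
contact_force: [-0.1, -0.5, -0.3]
opening: 0.648
time: 45.7
eef_pos: [0.504, -0.3248, 0.1089]
tcp_rot: [0.972, 0.236, 0.0, 0.001]
contact_force: [0.5, 0.6, 0.6]
opening: 0.651
t 45.7 pos [ 0.504  -0.3248  0.1089] yaw 0.4757 tilt [ 0.001 -0.001 -1.   ] F [0.5 0.6 0.6] open 0.651 shift cm [-0.07 -0.09  3.89] wz deg -0.1
```

View pics/w32.png

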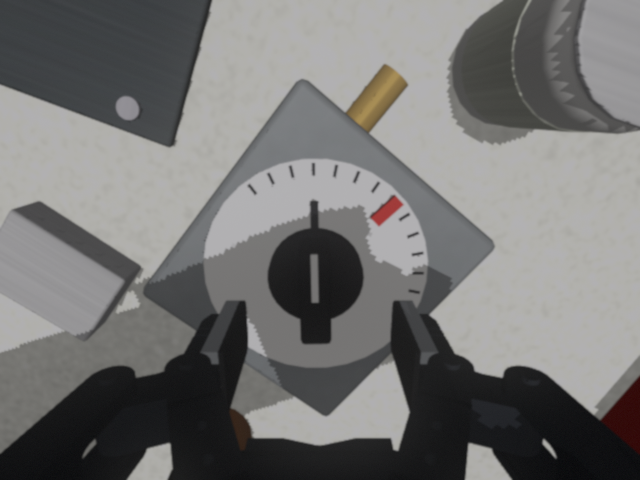

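The pointer is aligned with the tool at (314,215), with the finger bar centred at (315,290). I'll lower and grip.

```bash
python3 -m crank '[[-0.3,0,-0.09,2,0,0,0],[-0.3,0,0,1.5,0,0,0],[-0.3,0,0,0.4,0,0,0],[-0.3,0,0,0,0,0,0]]' 
python3 -m crank '[[1,0,0,0,0,0,0],[1,0,0,0,0,0,0],[1,0,0,0,0,0,0],[1,0,0,0,0,0,0],[1,0,0,0,0,0,0]]' 40
python3 - <<'E'
from kn import *
to([.503,-.3243,.070],.478); knob('kn3.png')
E
```

```text
time: 46.15
eef_pos: [0.5025, -0.3233, 0.0683]
tcp_rot: [0.972, 0.236, -0.0, -0.001]
contact_force: [0.2, -0.3, 0.1]
opening: 0.649
time: 46.65
eef_pos: [0.5031, -0.3233, 0.07]
tcp_rot: [0.972, 0.237, 0.0, -0.0]
contact_force: [-2.5, 3.8, 5.6]
opening: 0.158
t 46.65 pos [ 0.5031 -0.3233  0.07  ] yaw 0.4778 tilt [-0.     0.001 -1.   ] F [-2.5  3.8  5.6] open 0.158 shift cm [-0.06  0.09  0.  ] wz deg -0.0
red 589 407.02546689303904 233.48896434634975 [ 0.5464 -0.3404] axis -0.3342782533779526
crop 129 118 scale 1.4435695538057742
```

View pics/kn3.png

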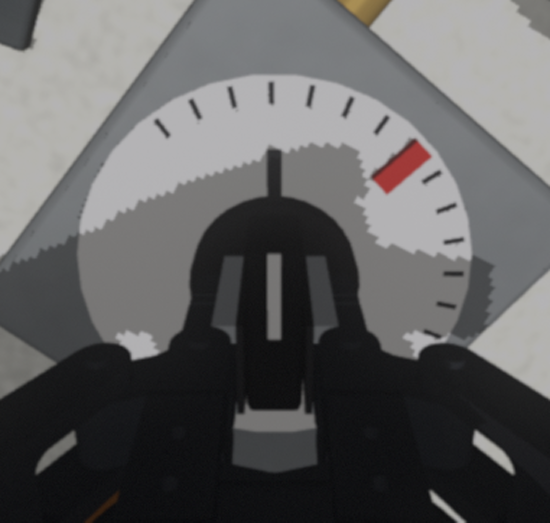

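```bash
python3 -m crank '[[1,0,0,0,0,0,8],[1,0,0,0,0,0,8],[1,0,0,0,0,0,8],[1,0,0,0,0,0,8],[1,0,0,0,0,0,8]]'
python3 -m crank '[[1,0,0,0,0,0,5.5],[1,0,0,0,0,0,0],[1,0,0,0,0,0,0]]'
python3 - <<'E'
from kn import *
to([.503,-.3243,.070],-.334); knob('kn4.png')
E
```

```text
time: 47.2
eef_pos: [0.5032, -0.3243, 0.07]
tcp_rot: [0.994, -0.112, 0.0, 0.001]
contact_force: [-1.4, 0.0, 4.1]
opening: 0.159
time: 47.5
eef_pos: [0.5032, -0.3244, 0.07]
tcp_rot: [0.988, -0.156, 0.0, 0.001]
contact_force: [-2.5, 0.8, 6.2]
opening: 0.154
t 47.5 pos [ 0.5032 -0.3244  0.07  ] yaw -0.3139 tilt [ 0.001 -0.002 -1.   ] F [-2.5  0.8  6.2] open 0.154 shift cm [-0.02 -0.01 -0.  ] wz deg 1.2
red 610 321.28032786885245 195.8704918032787 [ 0.5464 -0.3396] axis -0.33091276072873593
crop 142 129 scale 1.5449438202247192
```

View pics/kn4.png

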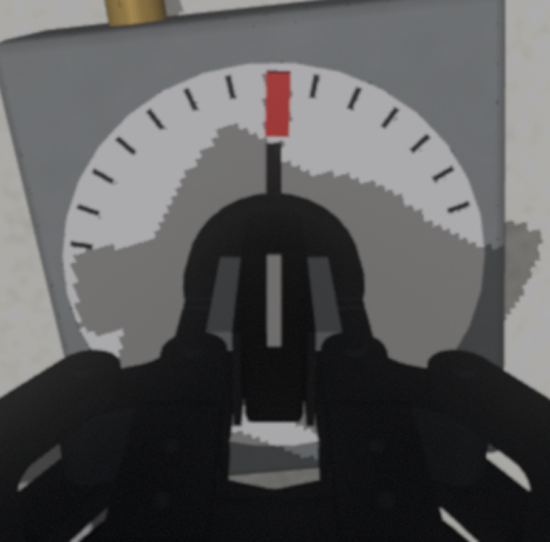

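The pointer (273) is about 1.2° short of the mark (277). One small trim, then release.

```bash
python3 -m crank '[[1,0,0,0,0,0,1.3],[1,0,0,0,0,0,0],[1,0,0,0,0,0,0]]'
python3 -m crank '[[0,0,0,0,0,0,0],[-0.3,0,0,0,0,0,0],[-0.3,0,0,0,0,0,0],[-0.3,0,0,0,0,0,0]]'
python3 -m crank '[[-0.3,0,0,-2,0,0,0],[-0.3,0,0,-4,0,0,0],[-0.3,-2,0,-4,0,0,0],[-0.3,-3,0,-4,0,0,0],[-0.3,0,0,0,0,0,0]]'
python3 - <<'E'
from kn import *
to([.503,-.3243,.070],-.334); knob('kn5.png')
E
```

```text
time: 47.85
eef_pos: [0.5032, -0.3245, 0.07]
tcp_rot: [0.986, -0.168, 0.0, 0.001]
contact_force: [-2.1, 0.1, 5.3]
opening: 0.153
time: 48.25
eef_pos: [0.5028, -0.3234, 0.0685]
tcp_rot: [0.986, -0.168, -0.0, -0.0]
contact_force: [-0.4, 0.2, 0.7]
opening: 0.648
time: 48.75
eef_pos: [0.4566, -0.3084, 0.2163]
tcp_rot: [0.986, -0.169, 0.005, 0.003]
contact_force: [1.1, -0.2, 1.0]
opening: 0.652
t 48.75 pos [ 0.4566 -0.3084  0.2163] yaw -0.339 tilt [ 0.008 -0.008 -1.   ] F [ 1.1 -0.2  1. ] open 0.652 shift cm [ 4.75 -0.12 14.68] wz deg -0.3
red 171 316.60233918128654 87.32163742690058 [ 0.5467 -0.3395] axis -0.32040593878017737
crop 213 51 scale 2.619047619047619
```

View pics/kn5.png

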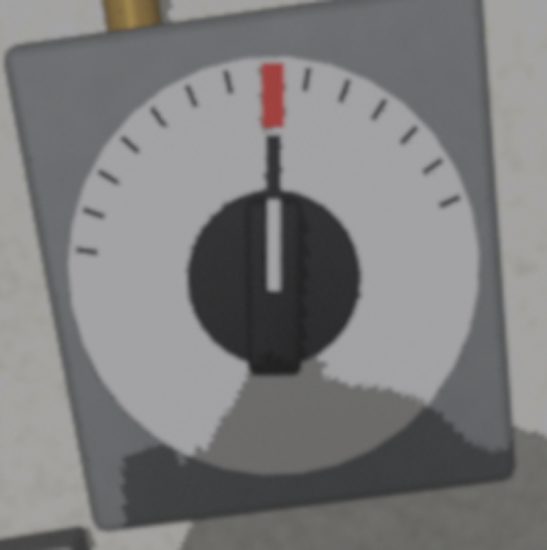

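The pointer (273,165) lines up with the red mark (272,95). I'll raise the arm and check the whole scene.

```bash
python3 -m crank '[[-0.3,0,3,-3,0,0,0],[-0.3,0,3,-3,0,0,0],[-0.3,0,3,0,0,0,0],[-0.3,0,3,0,0,0,0],[-0.3,0,0,0,0,0,0]]'
python3 - <<'E'
from h import *
r=snap('top','t40.png'); print(get_state()['eef_pos'],get_state()['time'])
cv2.imwrite('pics/t40c.png',cv2.resize(r['color'][100:260,250:450,::-1],None,fx=3.9,fy=3.7,interpolation=cv2.INTER_CUBIC))
r2=snap('scene','s40.png')
for n,z in [('wrench',0),('driver',0),('offcut',0),('can',0),('jar',0),('bar',.008)]:
    for d in place_of(n,'top')[:1]: print(n,at(r,d['location'],z))
E
```

```text
time: 49.3
eef_pos: [0.4146, -0.4227, 0.2669]
tcp_rot: [0.985, -0.17, -0.001, -0.0]
contact_force: [0.2, 0.7, 0.5]
opening: 0.648
[ 0.4152 -0.421   0.2667] 49.35
wrench [0.3886 0.0988 0.    ]
driver [0.515  0.4897 0.    ]
offcut [ 0.4232 -0.1997  0.    ]
can [ 0.6392 -0.3681  0.    ]
jar [ 0.3496 -0.3236  0.    ]
bar [0.58  0.124 0.008]
```

View pics/t40.png

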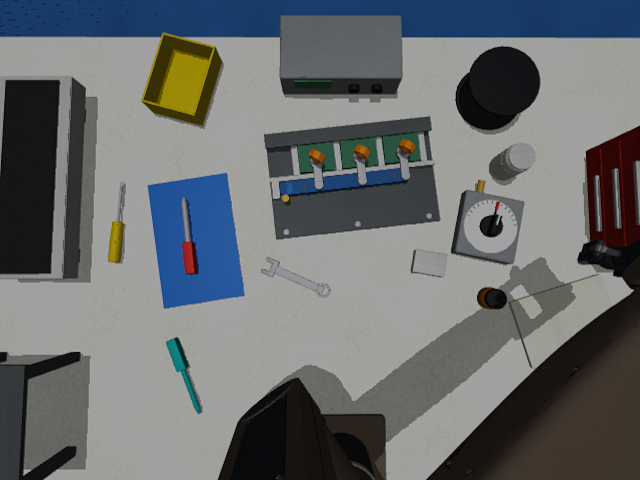

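View pics/t40c.png

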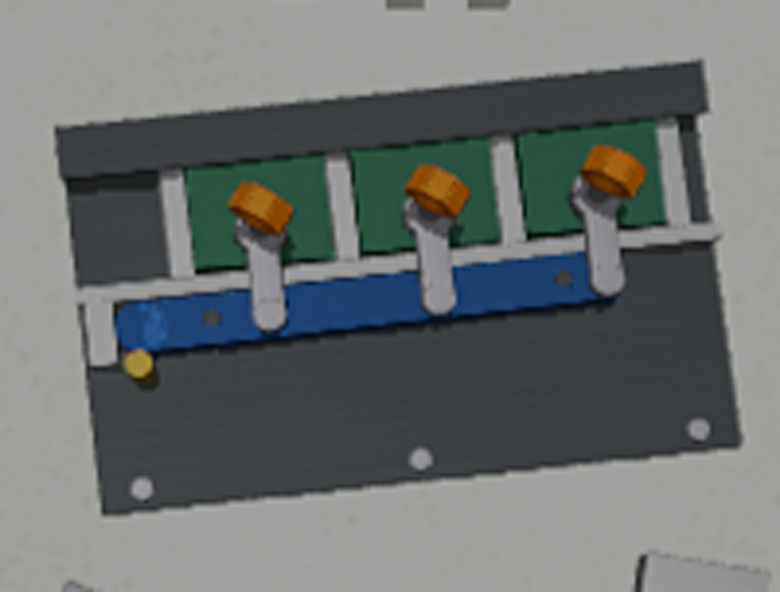

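All three toes lie straight across the bar, which is flat on the fence. The rod is on the mat, the pointer is on the mark, and the bystanders are where they were.

```bash
python3 - <<'E'
from h import *
print(sign_off())
E
```

```text
the job is handed in; nothing more can be done
None
```

The job is finished and handed in at about 49 s of the 210 s allowed.

- **Bar:** I pushed the free end to the fence until contact (about 12 N). In the last pictures it lies flat along the fence.
- **Screw eyes:** All three were fitted. I turned A, then B, then C home with the red-handled tommy bar only. At each stop the turning moment climbed to 1.1–1.3 N m and the loop matched the drawn home angle. In the final top view all three toes lie across the bar.
- **Eye B:** I paused partway through to slide the rod 3 cm deeper, because the left finger would otherwise have come too close to loop A.
- **Tommy bar:** It lies flat on the blue mat, a few centimetres from where it started.
- **Knob:** It needed one trim of about 1.3°. The pointer now lines up with the red mark to within about 1° in the wrist view.
- **Everything else:** The final top view shows the other objects where they started; their measured positions differ by under 1 cm, which is within the scatter of the network readings.

No check failed. The bar origin from the detection network came out about 7 mm from the in-line position. I judged the bar in line from the picture and the fence contact instead.

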